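# Take the washed lint filters apart and rack them to dry

### The job

The dryers' lint filters have come back washed in their carrier. Fold the carrier's carry handle down, draw each inner filter up out of its outer one, and stand every part upright and fully down in the drying rack to drain: the outer filters in the wide slots, the inner filters in the narrow slots, one to a slot. Not every outer filter has an inner one; leave the brush, soap dish and dosing cup where they are.

Things in the scene. Friction and masses are not known exactly. Their poses are not given: they have to be found in the camera images.
- outer0_mid (a point): Outer lint filter: open-topped upright pocket of white plastic and dark mesh, 26 mm thick (x), 80 mm wide (y), 110 mm high, walls 3 mm, 160 g; grip it from above across its thickness near the rim. The point is its centre, 55 mm above its underside. Starts in a well of the carrier. If it holds an inner filter, that one's cap covers its rim and must come out first.
- inner0_mid (a point): Inner lint filter (1 to 3 are there): white mesh panel 15 (x) x 68 (y) x 60 mm high, on it a cap plate 38 x 80 x 5, on that an upright grip fin 10 (x) x 40 (y) x 34 mm; 99 mm high, 100 g. The point is half-way up, 49.5 mm over its underside; the fin is 15.5 to 49.5 mm above it. Starts hung loosely in an outer filter, cap on its rim, undersides 50 mm apart; comes straight up.
- outer1_mid (a point): Outer lint filter: open-topped upright pocket of white plastic and dark mesh, 26 mm thick (x), 80 mm wide (y), 110 mm high, walls 3 mm, 160 g; grip it from above across its thickness near the rim. The point is its centre, 55 mm above its underside. Starts in a well of the carrier. If it holds an inner filter, that one's cap covers its rim and must come out first.
- inner1_mid (a point): Inner lint filter (1 to 3 are there): white mesh panel 15 (x) x 68 (y) x 60 mm high, on it a cap plate 38 x 80 x 5, on that an upright grip fin 10 (x) x 40 (y) x 34 mm; 99 mm high, 100 g. The point is half-way up, 49.5 mm over its underside; the fin is 15.5 to 49.5 mm above it. Starts hung loosely in an outer filter, cap on its rim, undersides 50 mm apart; comes straight up.
- outer2_mid (a point): Outer lint filter: open-topped upright pocket of white plastic and dark mesh, 26 mm thick (x), 80 mm wide (y), 110 mm high, walls 3 mm, 160 g; grip it from above across its thickness near the rim. The point is its centre, 55 mm above its underside. Starts in a well of the carrier. If it holds an inner filter, that one's cap covers its rim and must come out first.
- inner2_mid (a point): Inner lint filter (1 to 3 are there): white mesh panel 15 (x) x 68 (y) x 60 mm high, on it a cap plate 38 x 80 x 5, on that an upright grip fin 10 (x) x 40 (y) x 34 mm; 99 mm high, 100 g. The point is half-way up, 49.5 mm over its underside; the fin is 15.5 to 49.5 mm above it. Starts hung loosely in an outer filter, cap on its rim, undersides 50 mm apart; comes straight up.
- carrier: Carrier: loose grey tray, 56 (x) x 302 mm (y), 0.8 to 1.2 kg, with three wells along its y at -92, 0 and +92 mm, each 31 x 86 mm, 24 mm deep, floor 8 mm over the worktop. One outer filter stands in each, axes along the carrier's. Full sets reach 157 mm above the worktop. Origin: centre of the underside.
- handle (a joint): Steel carry handle of the carrier, a bow along its length on end pivots 34 mm above the worktop. 0 = upright, its bar right above the filters and in a gripper's way; 1.45 = folded down to the carrier's +x side, away from the robot. Moves easily; friction holds it to about 0.4 rad, beyond that it falls the rest of the way, damped.
- handle_grip (a point): Middle of the handle's bar, 185 mm from its pivot axis (219 mm above the worktop when upright); the bar lies along the carrier's y and is 16 mm thick there.
- rack: Drying rack: loose grey drip tray, 140 (x) x 306 mm (y), 1.2 kg, with a wire frame that makes two rows of three slots along its y, with a flat 34 mm wide plastic strip between the rows; the wires' tops are 43 mm above the worktop. Origin: centre of the underside.
- wide_row (a point): Wide row of slots, for outer filters, at the rack's -x side (nearer the robot). The point is the middle slot's centre on its floor, 8 mm above the worktop; the slots lie at -92, 0, +92 mm along the rack's y. The wires leave 30 mm along x and 86 mm along y.
- narrow_row (a point): Narrow row of slots, for inner filters, at the rack's +x side (away from the robot). The point is the middle slot's centre on its floor, 8 mm above the worktop; the slots lie at -92, 0, +92 mm along the rack's y. The wires leave 19 mm along x and 86 mm along y.
- brush: Bystander: wooden scrubbing brush, 62 x 152 x 46 mm, origin under its centre.
- soap_dish: Bystander: bar of soap in a white dish, 88 x 123 x 33 mm, origin under its centre.
- cup: Bystander: pale blue dosing cup with a side handle, 71 x 90 x 62 mm, origin under its centre.

How it is judged:
By the outcome, as a careful person would: the job done as asked, in the order asked, and still so for the second after the job is handed in, with the robot touching nothing.
Of inner0, inner1, inner2 only 1 to 3 are there at a start; the rules pass over those that are not, and their reading is None.
At some moment in a run one of rack, carrier may be knocked a few centimetres aside while the robot is not near it.
Once in a run the grip may slacken for a moment while it holds something.
It also fails if it takes over 210 s, if anything falls off the work surface, if the arm or the gripper's body presses on something with over 40 N, if the wrist force passes 120 N, or if a joint passes its speed limit or range.

### The arm

A 6-joint arm with a two-finger parallel gripper is mounted at the origin on a cart in front of the work surface, level with it; the furniture and walls round the work are solid. World frame = base frame: x ahead of the robot, y to its left, z up, the work surface at z = 0. Lengths are in m, angles in degrees, forces in N, time in s.
With the tool pointing down it reaches from about 0.3 to 0.875 m from the base axis. Payload 6.4 kg.
Tool frame: the origin (TCP) lies between the finger pads; the fingertips stand bot.tip_reach ahead of it and the grasp point (between the pads) is the TCP (bot.tip_reach is the distance from the TCP to the fingertips, in m); z points along the fingers, y is the line along which they close (so a half turn about z gives the same grasp; the last joint's range is limited). The gripper opens to 88 mm and grips with 3 to 60 N. Pads are 18 mm wide; open, the fingers measure 123 mm over their backs; the gripper's body (75 mm by 187 mm) begins 45 mm behind the grasp point.
Start: joints at [-80.747, 10.359, 92.074, -0, 77.567, -11.82], TCP at [0.207, -0.537, 0.258] pointing down, gripper open.
Joint ranges: [-171.53, 171.53], [-51.25, 118.39], [17.06, 147.69], [-65.23, 245.23], [0, 150.52], [-178.68, 178.68]. Speed limits (degrees/s): [147.25, 147.25, 172.46, 180, 180, 180].

### API

Orientations are given as [roll, pitch, yaw] about the fixed x, y, z axes, in that order (R = Rz(yaw) Ry(pitch) Rx(roll)).
In Python, from cell import read_state, vision, bot gives the robot as it stands.
- The arm moves only by the tool step_arm, never from a script. Its argument "steps" is one flat list of numbers, 7 for each row, row after row: the shift along the tool's x, y, z in cm, then the turn, a rotation vector about the tool's x, y, z in rad, then the opening, from -1 (shut) to 1 (fully open). A call has 1 to 5 rows; each row shifts and turns the commanded pose from where the row before left it, along the tool's axes as they then stand; what a row does not reach is not made up. A row lasts 1/10 s, in which the tool goes at most 50 mm and 8.59 degrees, less where a joint would pass 70% of its speed; a pose out of reach is approached as far as the arm can. A call with a gripper value outside its range is refused whole. The fingers move at their own pace and stop on an object; "newtons" is the grip in N (left out, the last holds). Time passes only in rows, so rows that do not move let the fingers close. It gives the time, the measured TCP pose, the force, the opening and the grip force at its end, in the units of the state.
- read_state(): the state, without advancing time (a new reading comes with each control period).
- vision.read_camera(name): name is "scene" or "top" or "wrist"; returns a dict with "img" (420x560x3 uint8, red, green, blue), "fx", "fy", "cx", "cy" (pixels), "R" (3x3) and "t" (3): a world point X has camera coordinates R X + t; the wrist camera has in their place "T_tool_cam" (4x4, takes a point from camera to tool coordinates, whose origin is the TCP and whose axes are the flange's). Camera axes: x right, y down, z forward; pixel columns grow to the right and rows downward; lengths in m; the calibration is good to about 2 mm. A picture is of the moment at which its call begins: read the wrist's pose just before it. There is no depth.
- bot.sign_off(): hands the job in; it is judged then, once.
The state is a dict: "clock": time; "joint_positions": joint angles; "dq": joint speeds; "joint_efforts": joint torques, N m; "tool_pos": TCP position; "tool_rot": TCP orientation; "wrist_force": force on the tool from outside, world axes, zero at the start; "moment": the same for the moment, N m; "opening": finger opening in m; "grip_force": force on a finger pad.
Only numpy, scipy, OpenCV 4.12 (cv2) and the standard library are available. Lean on these libraries where they do the work, as an engineer would, in place of code of your own. Each camera call takes 0.05 s, during which the arm holds its last target. There are 200 camera calls.

## Working session

There is one attempt and no reset: what is moved stays moved. The work goes in short steps, Python scripts to look and compute and a tool call to move; the robot and the scene stay as the last step left them, time stands still between calls to the robot, and variables do not carry over. Pictures are saved under pics/ and viewed, at most 14 in all, crops included, and the job is handed in when it is done.

Besides the shell and the picture viewer there is one more tool, called by a JSON object that holds its "api" and its "payload", one argument or row to a line. step_arm: Moves the arm, as the interface text tells. Its arguments: {"type":"object","properties":{"steps":{"type":"array","items":{"type":"number"}},"newtons":{"type":"number"}},"required":["steps"]}

```bash
ls; mkdir -p pics; python3 - <<'E'
from cell import read_state, vision, bot
import cv2,numpy as np
for n in("scene","top"):
    c=vision.read_camera(n); cv2.imwrite(f"pics/{n}0.png",c["img"][:,:,::-1]); print(n,c["fx"],c["cx"],c["cy"],c["R"],c["t"])
s=read_state();print(s,bot.tip_reach)
c=vision.read_camera("wrist");print(c["T_tool_cam"],c["fx"])
E
```

```text
pics
scene 525.2803234607857 285.2167692159386 207.72524705360337 [[-0.84249038 -0.53870954  0.00140902]
 [-0.27020052  0.42030224 -0.86622036]
 [ 0.46604896 -0.73016304 -0.49966019]] [0.3239502  0.34103701 1.16180791]
top 440.86123344449044 281.2042441044314 213.20294623793293 [[-1.02919934e-02 -9.99946985e-01 -3.19888923e-04]
 [-9.91999921e-01  1.02504490e-02 -1.25821641e-01]
 [ 1.25818250e-01 -9.77625717e-04 -9.92052827e-01]] [-0.19342681  0.52309005  1.44040329]
{'clock': 0.1, 'joint_positions': array([-8.07471581e+01,  1.03963920e+01,  9.21236418e+01, -7.73097217e-04,
        7.75674516e+01, -1.18210417e+01]), 'dq': array([ 0.04440149, -0.05141316, -0.06967523,  0.04306216, -0.06188584,
        0.03805777]), 'joint_efforts': array([ 7.67213878e-04, -4.34818661e+01, -3.42695081e+01,  7.03621795e-02,
        3.40185303e-02, -4.12605016e-05]), 'tool_pos': array([ 0.2066862 , -0.53610249,  0.2569317 ]), 'tool_rot': array([-1.79914215e+02, -1.71831600e-02,  2.10740378e+01]), 'wrist_force': array([-0.64601789,  0.00256688,  0.14506519]), 'moment': array([-0.03157841, -0.03174774,  0.02955468]), 'grip_force': 0.0, 'opening': 0.0884711641901898} 0.019
[[-2.36978238e-04 -9.66911043e-01 -2.55113660e-01  6.43508865e-02]
 [ 9.99999075e-01  1.12593999e-04 -1.35565614e-03 -1.31258915e-03]
 [ 1.33952316e-03 -2.55113745e-01  9.66910121e-01 -1.26693989e-01]
 [ 0.00000000e+00  0.00000000e+00  0.00000000e+00  1.00000000e+00]] 334.8187045915118
```

View pics/scene0.png

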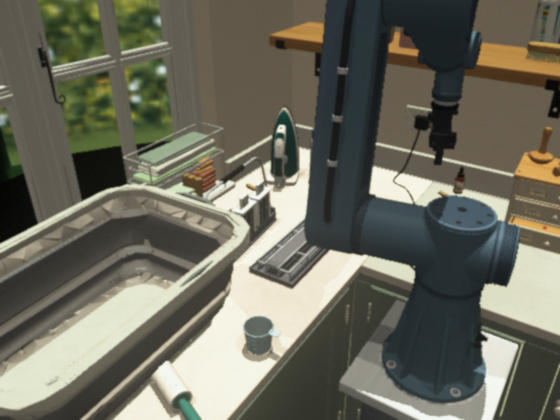

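View pics/top0.png

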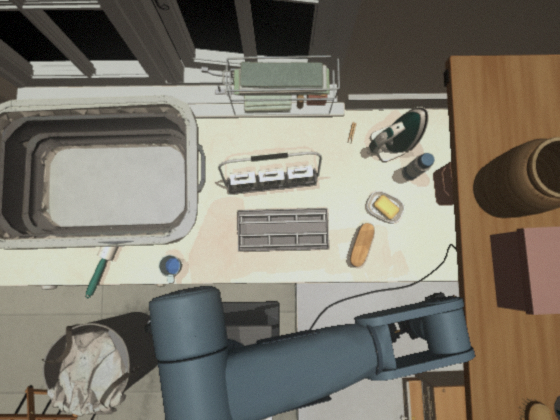

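The scene view shows the rack near (295,250), the carrier with its upright handle near (255,210), and the cup at (260,335). In the top view the carrier is at about (270,180), the handle bar's middle at (269,157), and the rack at (283,230). I'll enlarge the top view to measure.

```bash
cat >h.py <<'E'
from cell import read_state, vision, bot
import cv2,numpy as np
from scipy.spatial.transform import Rotation as Ro
def cam(n):
    s=read_state(); c=vision.read_camera(n)
    if n=="wrist":
        T=np.eye(4);T[:3,:3]=Ro.from_euler('xyz',s['tool_rot'],degrees=True).as_matrix();T[:3,3]=s['tool_pos']
        W=np.linalg.inv(T@c["T_tool_cam"]); c["R"]=W[:3,:3]; c["t"]=W[:3,3]
    return c
def ray(c,u,v,z):
    o=-c["R"].T@c["t"]; d=c["R"].T@np.array([(u-c["cx"])/c["fx"],(v-c["cy"])/c["fy"],1])
    return (o+d*(z-o[2])/d[2])
def proj(c,X):
    p=np.asarray(X,float)@c["R"].T+c["t"]; return np.c_[c["fx"]*p[...,0]/p[...,2]+c["cx"],c["fy"]*p[...,1]/p[...,2]+c["cy"]]
def save(c,name,box=None,k=1):
    im=c["img"][:,:,::-1]
    if box: im=im[box[1]:box[3],box[0]:box[2]]
    cv2.imwrite("pics/"+name,cv2.resize(im,None,fx=k,fy=k,interpolation=cv2.INTER_CUBIC))
def st():
    s=read_state(); print(s['clock'],s['tool_pos'].round(4),s['tool_rot'].round(2),s['joint_positions'].round(1),s['opening'])
E
python3 - <<'E'
from h import *
c=cam("top"); save(c,"t1.png",(205,140,345,260),5)
for u,v in[(238,209),(328,209),(238,250),(328,250)]: print(ray(c,u,v,.043))
print(ray(c,269,157,.219))
E
```

```text
[ 0.53536319 -0.05536853  0.043     ]
[ 0.53227183 -0.3544482   0.043     ]
[ 0.39944099 -0.05564555  0.043     ]
[ 0.39639457 -0.35123458  0.043     ]
[ 0.66581055 -0.16417467  0.219     ]
```

View pics/t1.png

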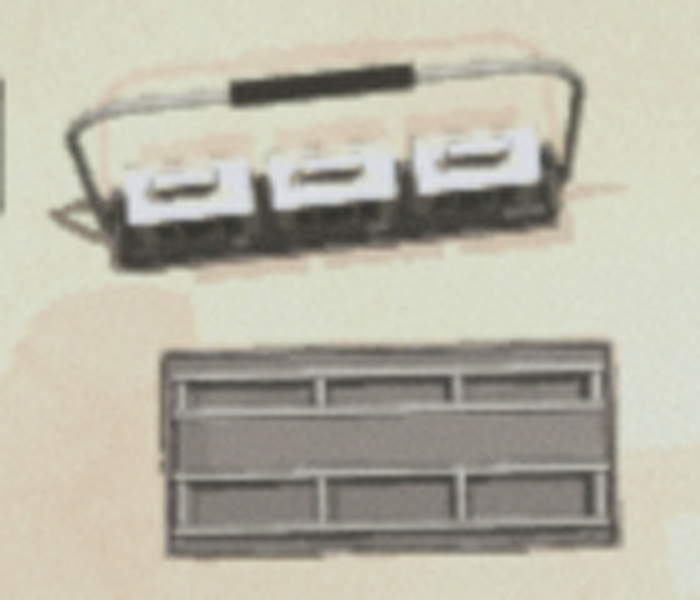

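The zoomed top view shows white caps with fins in all three wells, at crop positions (190,190), (330,175) and (475,155). The handle bar's middle is at (322,85), giving a carrier yaw of about 6°. The rack is nearly square to the axes. Next I'll write a planner that turns a world target into rows.

```bash
cat >>h.py <<'E'
def plan(xyz,yaw,n=None,op=None,vmax=4.5,start=None,ry=None):
    """print rows for a straight move to xyz, yaw (tool down)"""
    s=read_state(); p=np.array(start if start is not None else s['tool_pos']); y0=ry if ry is not None else s['tool_rot'][2]
    d=(np.array(xyz)-p)*100; dy=(yaw-y0+180)%360-180
    n=n or int(max(np.ceil(np.linalg.norm(d)/vmax),np.ceil(abs(dy)/8),1))
    for i in range(n):
        a=np.radians(y0+dy*i/n); e=d/n
        print([round(float(q),2) for q in (np.cos(a)*e[0]+np.sin(a)*e[1], np.sin(a)*e[0]-np.cos(a)*e[1], -e[2])]+[0,0,round(float(-np.radians(dy)/n),4)])
E
python3 -c "
from h import *
plan((.595,-.172,.206),96.3,n=15)"
```

```text
[3.29, -1.34, 0.34, 0, 0, -0.0875]
[3.39, -1.04, 0.34, 0, 0, -0.0875]
[3.47, -0.74, 0.34, 0, 0, -0.0875]
[3.52, -0.44, 0.34, 0, 0, -0.0875]
[3.55, -0.13, 0.34, 0, 0, -0.0875]
[3.54, 0.18, 0.34, 0, 0, -0.0875]
[3.51, 0.49, 0.34, 0, 0, -0.0875]
[3.46, 0.8, 0.34, 0, 0, -0.0875]
[3.38, 1.1, 0.34, 0, 0, -0.0875]
[3.27, 1.39, 0.34, 0, 0, -0.0875]
[3.13, 1.67, 0.34, 0, 0, -0.0875]
[2.97, 1.94, 0.34, 0, 0, -0.0875]
[2.79, 2.19, 0.34, 0, 0, -0.0875]
[2.59, 2.43, 0.34, 0, 0, -0.0875]
[2.37, 2.64, 0.34, 0, 0, -0.0875]
```

{"api": "step_arm", "payload": {
  "steps": [3.3, -1.3, 0.3, 0, 0, -0.0875, -1, 3.4, -1.0, 0.3, 0, 0, -0.0875, -1, 3.5, -0.7, 0.3, 0, 0, -0.0875, -1, 3.5, -0.4, 0.3, 0, 0, -0.0875, -1, 3.5, -0.1, 0.3, 0, 0, -0.0875, -1]
}}

```text
clock: 0.7
tool_pos: [0.3378, -0.4158, 0.2425]
tool_rot: [-180.0, -0.0, 46.3]
wrist_force: [0.9, -0.3, -0.8]
opening: 0.0502
grip_force: 0.0
```

{"api": "step_arm", "payload": {
  "steps": [3.5, 0.2, 0.3, 0, 0, -0.0875, -1, 3.5, 0.5, 0.3, 0, 0, -0.0875, -1, 3.5, 0.8, 0.3, 0, 0, -0.0875, -1, 3.4, 1.1, 0.3, 0, 0, -0.0875, -1, 3.3, 1.4, 0.3, 0, 0, -0.0875, -1]
}}

```text
clock: 1.2
tool_pos: [0.4677, -0.2941, 0.2275]
tool_rot: [-180.0, -0.0, 71.4]
wrist_force: [0.1, -0.6, 0.6]
opening: 0.0104
grip_force: 0.0
```

{"api": "step_arm", "payload": {
  "steps": [3.1, 1.7, 0.3, 0, 0, -0.0875, -1, 3.0, 1.9, 0.3, 0, 0, -0.0875, -1, 2.8, 2.2, 0.3, 0, 0, -0.0875, -1, 2.6, 2.4, 0.3, 0, 0, -0.0875, -1, 2.4, 2.6, 0.3, 0, 0, -0.0875, -1]
}}

```text
clock: 1.7
tool_pos: [0.5965, -0.1723, 0.2124]
tool_rot: [-180.0, -0.0, 96.5]
wrist_force: [0.6, 0.7, 0.1]
opening: 0.0004
grip_force: 0.0
```

```bash
python3 - <<'E'
from h import *
st(); c=cam("wrist"); save(c,"w1.png")
print(proj(c,[[.666,-.164,.219],[.595,-.172,.187]]))
E
```

```text
1.7 [ 0.5965 -0.1723  0.2124] [-1.7999e+02 -1.0000e-02  9.6480e+01] [-27.1  18.5  87.6  -0.   74.  -33.5] 0.0003774920967902147
[[455.81676292 292.16038712]
 [275.81903235 259.59864423]]
```

View pics/w1.png

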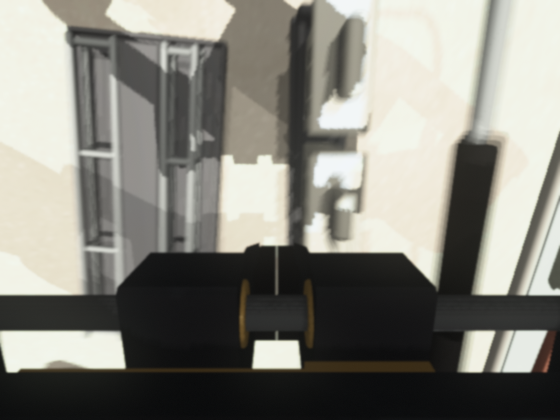

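The wrist view shows the bar to the right of the fingertips, between u=445 and u=495, as predicted. Next I'll push it along the tool's +y.

{"api": "step_arm", "payload": {
  "steps": [0, 1.5, 0.8, 0, 0, 0, -1, 0, 2, 0, 0, 0, 0, -1, 0, 1.5, 0, 0, 0, 0, -1, 0, 1.5, 0, 0, 0, 0, -1, 0, 1.5, 0, 0, 0, 0, -1]
}}

```text
clock: 2.25
tool_pos: [0.6754, -0.1648, 0.2041]
tool_rot: [-179.9, -0.0, 96.3]
wrist_force: [-0.6, 0.5, 0.3]
opening: 0.0005
grip_force: 0.2
```

{"api": "step_arm", "payload": {
  "steps": [0, 1.5, 0, 0, 0, 0, -1, 0, 1.5, 0, 0, 0, 0, -1, 0, 1.5, 0, 0, 0, 0, -1, 0, 1.5, 0, 0, 0, 0, -1, 0, 0, 0, 0, 0, 0, -1]
}}

```text
clock: 2.75
tool_pos: [0.7356, -0.158, 0.204]
tool_rot: [-180.0, -0.0, 96.3]
wrist_force: [-0.2, -1.0, 0.6]
opening: 0.0006
grip_force: 0.0
```

```bash
python3 - <<'E'
from h import *
st(); c=cam("top"); save(c,"t2.png",(205,120,345,260),4)
E
```

```text
2.75 [ 0.7356 -0.158   0.204 ] [-1.800e+02 -2.000e-02  9.629e+01] [-21.1  35.1  65.1   0.   79.8 -27.4] 0.0006231175748373549
```

View pics/t2.png

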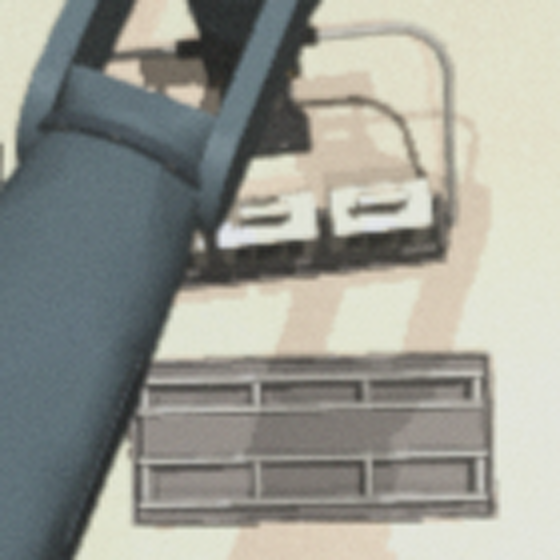

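The handle is folding down, and the arm hides part of the carrier. I'll rise and look from above with the wrist camera.

{"api": "step_arm", "payload": {
  "steps": [0, -2, -4, 0, 0, 0, 1, -1, -3, -4, 0, 0, 0, 1, -2, -3, -4, 0, 0, 0, 1, -2, -3, -4, 0, 0, 0, 1, -2, -2, -4, 0, 0, 0, 1]
}}

```text
clock: 3.3
tool_pos: [0.6152, -0.2388, 0.3994]
tool_rot: [-179.9, -0.0, 96.3]
wrist_force: [0.8, -0.4, 0.4]
opening: 0.0382
grip_force: 0.0
```

{"api": "step_arm", "payload": {
  "steps": [-1, -1, -4, 0, 0, 0, 1, 0, 0, 0, 0, 0, 0, 1, 0, 0, 0, 0, 0, 0, 1]
}}

```text
clock: 3.6
tool_pos: [0.6082, -0.2501, 0.4396]
tool_rot: [179.9, 0.1, 96.2]
wrist_force: [-0.8, 0.3, -1.4]
opening: 0.0624
grip_force: 0.0
```

```bash
python3 - <<'E'
from h import *
st(); c=cam("wrist"); save(c,"w2.png",None,1.42); np.savez("w2.npz",R=c["R"],t=c["t"])
E
```

```text
3.6 [ 0.6082 -0.2501  0.4396] [1.7989e+02 9.0000e-02 9.6200e+01] [-32.7  16.5  64.2   0.   99.1 -38.9] 0.062372261657431066
```

View pics/w2.png

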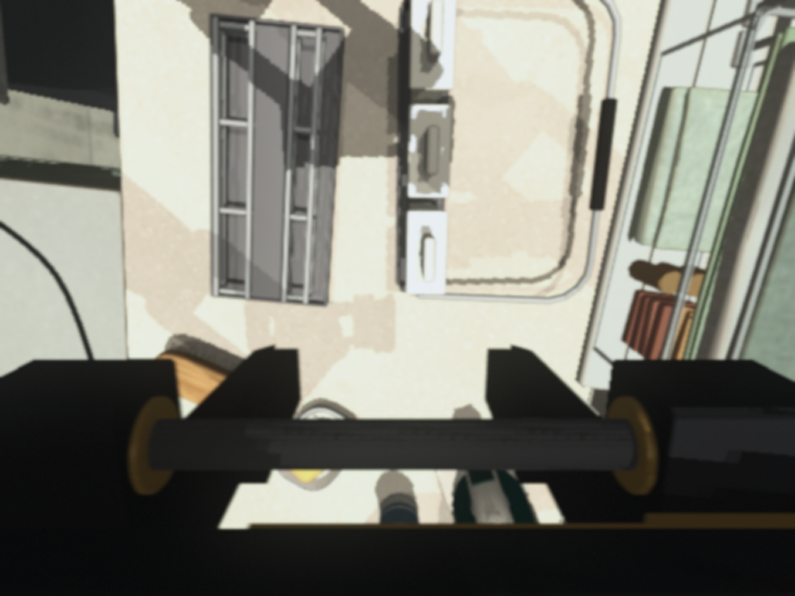

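The handle lies folded flat on the +x side, with its bar near (605,155). All three outers hold inners: the caps are near (430,45), (430,150) and (428,252). The rack is at u 211–345. I'll rectify this view metrically to measure it.

```bash
cat >>h.py <<'E'
def rect(c,org,yaw,z,hx,hy,mm=.5):
    """metric top view on plane z: rows along +y(up), columns along local +x, centred on org"""
    cy,sy=np.cos(np.radians(yaw)),np.sin(np.radians(yaw))
    L=np.array([[-hx,hy],[hx,hy],[hx,-hy],[-hx,-hy]]); W=np.c_[org[0]+cy*L[:,0]-sy*L[:,1],org[1]+sy*L[:,0]+cy*L[:,1],[z]*4]
    k=1000/mm; w,h=int(2*hx*k),int(2*hy*k)
    H=cv2.getPerspectiveTransform(proj(c,W).astype(np.float32),np.float32([[0,0],[w,0],[w,h],[0,h]]))
    return cv2.warpPerspective(c["img"],H,(w,h),flags=cv2.INTER_CUBIC)
E
python3 - <<'E'
from h import *
c=cam("wrist")
q=lambda u,v,z: ray(c,u/1.42,v/1.42,z)[:2]
caps=[q(*p,.123) for p in[(410,104),(449,103),(407,197),(448,197)]]; print("cap0",np.mean(caps,0),caps)
caps=[q(*p,.123) for p in[(407,211),(446,211),(404,293),(446,294)]]; print("cap-",np.mean(caps,0))
ra=[q(*p,.043) for p in[(217,123),(250,123),(217,211),(250,211),(291,131),(320,131),(290,214),(318,215)]]; print(ra)
print(np.mean(ra[:4],0),np.mean(ra[4:],0))
a=rect(c,(.466,-.204),-.6,.043,.09,.16); b=rect(c,(.666,-.164),6.3,.157,.06,.16)
cv2.imwrite("pics/r1.png",np.hstack([a,b])[:,:,::-1])
E
```

```text
cap0 [ 0.62955332 -0.16306903] [array([ 0.60859852, -0.12577456]), array([ 0.64212138, -0.12130614]), array([ 0.61520857, -0.20462143]), array([ 0.65228481, -0.20057399])]
cap- [ 0.63866363 -0.25396758]
[array([ 0.41373764, -0.15516371]), array([ 0.44770734, -0.15146075]), array([ 0.41514482, -0.24549868]), array([ 0.45068717, -0.24161758]), array([ 0.49033578, -0.1547066 ]), array([ 0.5202992 , -0.15143987]), array([ 0.49393627, -0.24012717]), array([ 0.52420572, -0.23790127])]
[ 0.43181924 -0.19843518] [ 0.50719424 -0.19604373]
```

View pics/r1.png

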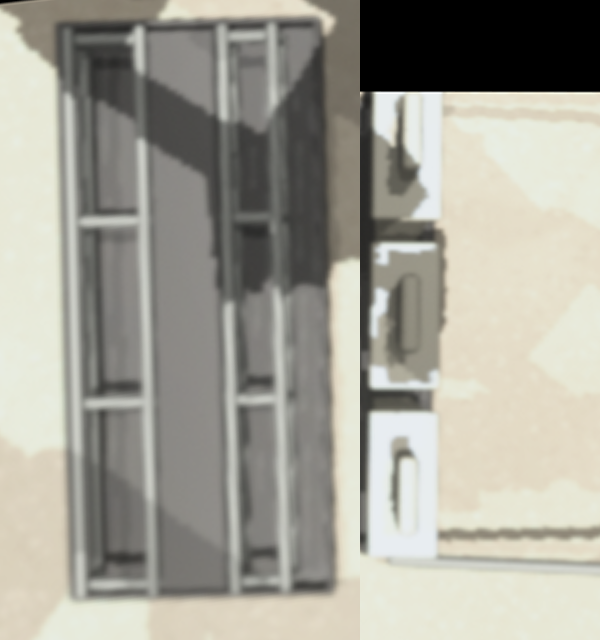

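The rectified view shows the fin tops at columns ~411 (middle) and ~407 (−y), giving a carrier yaw of about 5° and a middle fin at about (.631,−.164). The rack's wire crossings give the middle wide slot at (.431,−.199) and the middle narrow slot at (.503,−.200), yaw about 0.8°.

```bash
python3 -c "
from h import *
c=cam('wrist');print(c['cx'],c['cy'])
plan((.639,-.2535,.20),95,n=6)"
```

```text
276.2268461259855 208.45352584219683
[-0.13, 0.5, 3.93, 0, 0, 0.0038]
[-0.13, 0.5, 3.93, 0, 0, 0.0038]
[-0.13, 0.5, 3.93, 0, 0, 0.0038]
[-0.13, 0.5, 3.93, 0, 0, 0.0038]
[-0.13, 0.5, 3.93, 0, 0, 0.0038]
[-0.12, 0.5, 3.93, 0, 0, 0.0038]
```

{"api": "step_arm", "payload": {
  "steps": [-0.1, 0.5, 4.5, 0, 0, 0.004, 1, -0.1, 0.5, 4.5, 0, 0, 0.004, 1, -0.1, 0.5, 4.5, 0, 0, 0.004, 1, -0.1, 0.5, 4.5, 0, 0, 0.004, 1, -0.2, 1.0, 4.4, 0, 0, 0.006, 1]
}}

```text
clock: 4.25
tool_pos: [0.6384, -0.251, 0.2103]
tool_rot: [-179.8, -0.1, 95.1]
wrist_force: [-0.2, -0.5, 0.1]
opening: 0.0883
grip_force: 0.0
```

{"api": "step_arm", "payload": {
  "steps": [0, 0, 1.0, 0, 0, 0, 1, 0, 0, 0, 0, 0, 0, 1]
}}

```text
clock: 4.45
tool_pos: [0.6378, -0.251, 0.2008]
tool_rot: [-179.7, -0.2, 95.1]
wrist_force: [0.1, 0.5, 0.4]
opening: 0.0882
grip_force: 0.0
```

```bash
python3 - <<'E'
from h import *
st(); c=cam("wrist"); save(c,"w3.png"); print(proj(c,[[.639,-.2535,.157]]))
E
```

```text
4.45 [ 0.6378 -0.251   0.2008] [-179.68   -0.23   95.07] [-31.4  27.1  77.2  -0.   76.1 -36.4] 0.08815720713907423
[[280.75917708 251.49151424]]
```

View pics/w3.png

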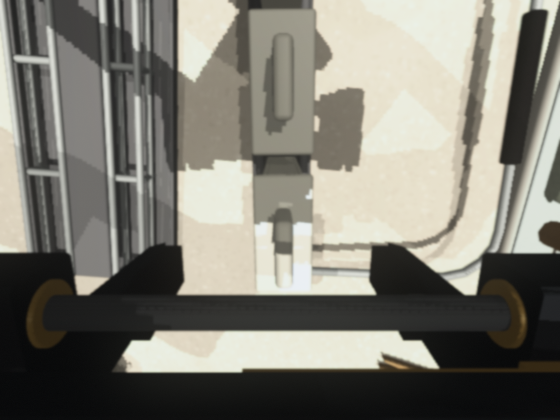

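The −y fin is centred at (284,247) between the open fingers, and the middle fin is parallel to it at (284,75). I'll descend and grip.

{"api": "step_arm", "payload": {
  "steps": [0, 0.3, 2.5, 0, 0, 0, 1, 0, 0, 2, 0, 0, 0, 1, 0, 0, 1, 0, 0, 0, 1, 0, 0, 0, 0, 0, 0, -1, 0, 0, 0, 0, 0, 0, -1],
  "newtons": 30
}}

```text
clock: 5.0
tool_pos: [0.6432, -0.2528, 0.1515]
tool_rot: [179.9, 0.1, 95.0]
wrist_force: [1.0, 0.2, 0.7]
opening: 0.0739
grip_force: 0.0
```

{"api": "step_arm", "payload": {
  "steps": [0, 0, 0, 0, 0, 0, -1, 0, 0, 0, 0, 0, 0, -1, 0, 0, 0, 0, 0, 0, -1, 0, 0, 0, 0, 0, 0, -1, 0, 0, 0, 0, 0, 0, -1]
}}

```text
clock: 5.5
tool_pos: [0.6423, -0.2522, 0.1493]
tool_rot: [-180.0, -0.0, 95.0]
wrist_force: [0.2, 0.2, 0.0]
opening: 0.0341
grip_force: 0.0
```

{"api": "step_arm", "payload": {
  "steps": [0, 0, -1, 0, 0, 0, -1, 0, 0, -2, 0, 0, 0, -1, 0, 0, -3, 0, 0, 0, -1, 0, 0, -3, 0, 0, 0, -1, 0, 0, -3, 0, 0, 0, -1]
}}

```text
clock: 6.0
tool_pos: [0.6423, -0.2522, 0.2712]
tool_rot: [180.0, 0.0, 95.0]
wrist_force: [0.7, -0.5, 0.4]
opening: 0.0007
grip_force: 0.0
```

I lifted before the fingers had closed. I'll reopen and check before going back.

{"api": "step_arm", "payload": {
  "steps": [0, 0, 2, 0, 0, 0, 0.2, 0, 0, 2, 0, 0, 0, 0.2, 0, 0, 2.1, 0, 0, 0, 0.2, 0, 0, 0, 0, 0, 0, 0.2, 0, 0, 0, 0, 0, 0, 0.2]
}}

```text
clock: 6.5
tool_pos: [0.6424, -0.2522, 0.2088]
tool_rot: [-180.0, -0.0, 95.0]
wrist_force: [0.0, -0.3, 0.6]
opening: 0.0384
grip_force: 0.0
```

```bash
python3 - <<'E'
from h import *
st(); c=cam("wrist"); save(c,"w4.png"); print(proj(c,[[.641,-.2506,.157]]))
E
```

```text
6.5 [ 0.6424 -0.2522  0.2088] [-1.7999e+02 -1.0000e-02  9.5010e+01] [-31.3  27.1  76.3   0.   76.6 -36.3] 0.03841183527378393
[[276.36393313 238.70326646]]
```

View pics/w4.png

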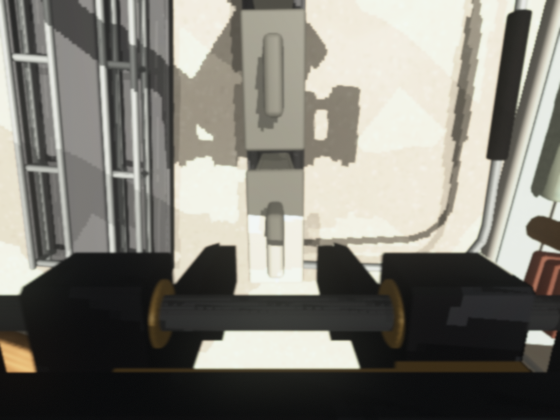

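The fin is still seated, centred at (275,239) between the fingertips at u 236 and 318. I'll descend again and close fully before lifting.

{"api": "step_arm", "payload": {
  "steps": [0.1, -0.1, 3, 0, 0, 0, 0.2, 0, 0, 2.4, 0, 0, 0, 0.2, 0, 0, 1, 0, 0, 0, 0.2, 0, 0, 0, 0, 0, 0, -1, 0, 0, 0, 0, 0, 0, -1]
}}

```text
clock: 7.05
tool_pos: [0.6421, -0.2518, 0.146]
tool_rot: [179.9, 0.1, 95.0]
wrist_force: [-0.1, 0.2, -0.2]
opening: 0.0391
grip_force: 0.0
```

{"api": "step_arm", "payload": {
  "steps": [0, 0, 0, 0, 0, 0, -1, 0, 0, 0, 0, 0, 0, -1, 0, 0, 0, 0, 0, 0, -1, 0, 0, 0, 0, 0, 0, -1, 0, 0, 0, 0, 0, 0, -1]
}}

```text
clock: 7.55
tool_pos: [0.6415, -0.2515, 0.1449]
tool_rot: [180.0, 0.0, 95.0]
wrist_force: [-0.4, -0.7, 2.9]
opening: 0.0101
grip_force: 30.0
```

{"api": "step_arm", "payload": {
  "steps": [0, 0, 0, 0, 0, 0, -1, 0, 0, 0, 0, 0, 0, -1, 0, 0, 0, 0, 0, 0, -1]
}}

```text
clock: 7.85
tool_pos: [0.6415, -0.2515, 0.1449]
tool_rot: [180.0, 0.0, 95.0]
wrist_force: [-1.2, -0.1, 5.8]
opening: 0.0095
grip_force: 30.0
```

Gripped at 10 mm opening and 30 N. I'll lift it straight up and then move to the narrow slot on the −y side.

{"api": "step_arm", "payload": {
  "steps": [0, 0, -2, 0, 0, 0, -1, 0, 0, -3, 0, 0, 0, -1, 0, 0, -3, 0, 0, 0, -1, 0, 0, -2.5, 0, 0, 0, -1, 0, 0, 0, 0, 0, 0, -1]
}}

```text
clock: 8.35
tool_pos: [0.6428, -0.2522, 0.2532]
tool_rot: [179.7, 0.2, 95.0]
wrist_force: [0.7, -0.8, 0.0]
opening: 0.01
grip_force: 30.0
```

```bash
python3 -c "
from h import *
plan((.5064,-.289,.22),90.8,n=5)"
```

```text
[-0.49, -2.78, 0.66, 0, 0, 0.0147]
[-0.54, -2.78, 0.66, 0, 0, 0.0147]
[-0.58, -2.77, 0.66, 0, 0, 0.0147]
[-0.62, -2.76, 0.66, 0, 0, 0.0147]
[-0.66, -2.75, 0.66, 0, 0, 0.0147]
```

{"api": "step_arm", "payload": {
  "steps": [-0.5, -2.8, 0.6, 0, 0, 0.0147, -1, -0.5, -2.8, 0.6, 0, 0, 0.0147, -1, -0.6, -2.8, 0.7, 0, 0, 0.0147, -1, -0.6, -2.8, 0.7, 0, 0, 0.0147, -1, -0.7, -2.6, 0.7, 0, 0, 0.0147, -1]
}}

```text
clock: 8.85
tool_pos: [0.503, -0.2876, 0.2134]
tool_rot: [-179.8, -0.1, 90.8]
wrist_force: [-0.3, -0.1, -0.4]
opening: 0.0097
grip_force: 30.0
```

{"api": "step_arm", "payload": {
  "steps": [0, 0, 0, 0, 0, 0, -1, 0, 0, 0, 0, 0, 0, -1]
}}

```text
clock: 9.05
tool_pos: [0.5044, -0.288, 0.2146]
tool_rot: [-179.9, -0.1, 90.7]
wrist_force: [-0.4, 0.5, -0.6]
opening: 0.0099
grip_force: 30.0
```

```bash
python3 - <<'E'
from h import *
st(); c=cam("wrist")
a=rect(c,(.4705,-.199),.8,.043,.09,.16)
im=cv2.resize(c["img"],None,fx=1.3,fy=1.3)[:,:530]
out=np.zeros((640,360+530,3),np.uint8); out[:,:360]=a; out[:546,360:]=im
cv2.imwrite("pics/r2.png",cv2.resize(out,None,fx=.89,fy=.89)[:,:,::-1])
E
```

```text
9.05 [ 0.5044 -0.288   0.2146] [-1.7992e+02 -1.0000e-01  9.0740e+01] [-41.4  13.5  93.5   0.   73.1 -42.2] 0.009931280698578834
```

View pics/r2.png

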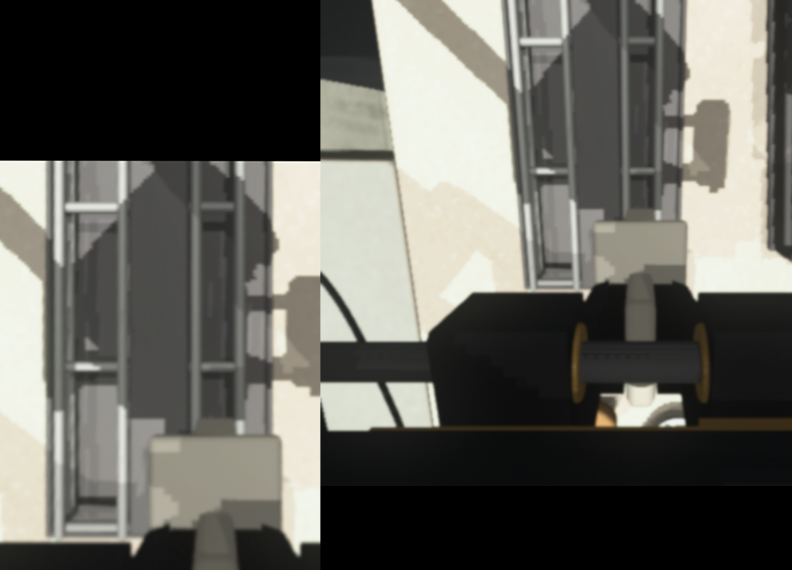

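The held inner's cap is in the wrist view at u 593–687 in the composite. The narrow-row wires rectify to columns 195 and 240. The cap also shows a camera bias of about 2.7 px, so I'll correct for that, lower the inner to just above the wires and check.

{"api": "step_arm", "payload": {
  "steps": [-0.2, 0.15, 2.5, 0, 0, 0, -1, 0, 0, 2.5, 0, 0, 0, -1, 0, 0, 2, 0, 0, 0, -1, 0, 0, 0, 0, 0, 0, -1, 0, 0, 0, 0, 0, 0, -1]
}}

```text
clock: 9.6
tool_pos: [0.5074, -0.29, 0.1462]
tool_rot: [-180.0, -0.0, 90.9]
wrist_force: [0.1, -0.1, 0.2]
opening: 0.0098
grip_force: 30.0
```

```bash
cat >>h.py <<'E'
def wires(c,mid,yaw,y0,y1,bias):
    """x positions (rack frame, mm from mid) of bright wire peaks, averaged over local y0..y1 m"""
    a=rect(c,mid,yaw,.043,.07,.16,.25).astype(float).mean(2)
    p=a[int((.16-y1)*4000):int((.16-y0)*4000)].mean(0); x=np.arange(len(p))*.25-70
    print("bias assumed",bias); 
    from scipy.signal import find_peaks
    p=cv2.GaussianBlur(p.reshape(1,-1),(0,0),4).ravel(); k,_=find_peaks(p,prominence=6); print([(round(float(x[i]),1),round(float(p[i]))) for i in k])
E
python3 - <<'E'
from h import *
st(); c=cam("wrist"); save(c,"w5.png",(120,60,420,280),2.6)
wires(c,(.4687,-.199),.8,-.035,.035,0); wires(c,(.4687,-.199),.8,-.06,-.05,0)
E
```

```text
9.6 [ 0.5074 -0.29    0.1462] [-1.7999e+02 -2.0000e-02  9.0860e+01] [-41.4  18.5  95.9   0.   65.6 -42.2] 0.009832712097611962
bias assumed 0
[(-55.5, 165), (-46.5, 118), (-37.2, 101), (-20.0, 138), (21.5, 117), (46.5, 102), (58.0, 77)]
bias assumed 0
[(-55.8, 121), (-47.0, 99), (-20.0, 117), (21.8, 97), (46.2, 108)]
```

View pics/w5.png

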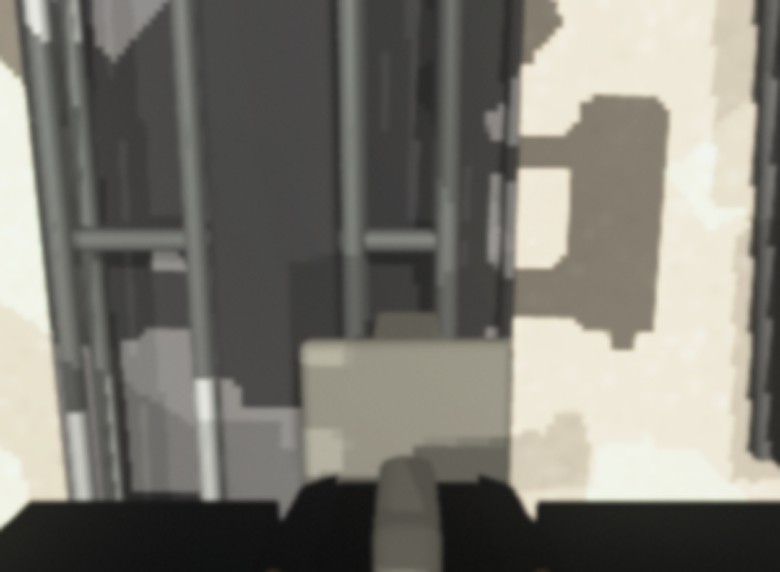

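The panel edge (crop u 375–437, centre 406) sits about 5 crop px (1.3 mm) to +x of the slot's centre (wires at 352 and 449). I'll shift −0.13 cm and insert.

{"api": "step_arm", "payload": {
  "steps": [-0.1, -0.13, 0, 0, 0, 0, -1, 0, 0, 1.2, 0, 0, 0, -1, 0, 0, 1, 0, 0, 0, -1, 0, 0, 1, 0, 0, 0, -1, 0, 0, 0, 0, 0, 0, -1]
}}

```text
clock: 10.15
tool_pos: [0.5042, -0.2904, 0.1119]
tool_rot: [-179.8, -0.2, 90.8]
wrist_force: [-0.3, 0.8, -1.2]
opening: 0.0098
grip_force: 30.0
```

{"api": "step_arm", "payload": {
  "steps": [0, 0, 0.8, 0, 0, 0, -1, 0, 0, 0.5, 0, 0, 0, -1, 0, 0, 0.4, 0, 0, 0, -1, 0, 0, 0.2, 0, 0, 0, -1, 0, 0, 0, 0, 0, 0, -1]
}}

```text
clock: 10.65
tool_pos: [0.5055, -0.2914, 0.0952]
tool_rot: [180.0, 0.0, 90.8]
wrist_force: [-0.4, -0.1, -0.5]
opening: 0.0099
grip_force: 30.0
```

It seated at TCP z 0.095 without contact force. I'll release with a small opening, rise, and go to the middle fin.

{"api": "step_arm", "payload": {
  "steps": [0, 0, 0.05, 0, 0, 0, -0.3, 0, 0, 0, 0, 0, 0, -0.3, 0, 0, 0, 0, 0, 0, -0.3, 0, 0, 0, 0, 0, 0, -0.3, 0, 0, -1.5, 0, 0, 0, -0.3]
}}

```text
clock: 11.15
tool_pos: [0.5041, -0.2903, 0.1083]
tool_rot: [-179.8, -0.2, 90.8]
wrist_force: [0.2, -0.0, 0.7]
opening: 0.0311
grip_force: 0.0
```

{"api": "step_arm", "payload": {
  "steps": [0, 0, -3, 0, 0, 0, -0.3, 0, 0, -4, 0, 0, 0, -0.3, 0, 0, -4, 0, 0, 0, 0.2, 0, 0, 0, 0, 0, 0, 0.2, 0, 0, 0, 0, 0, 0, 0.2]
}}

```text
clock: 11.65
tool_pos: [0.506, -0.2918, 0.2219]
tool_rot: [179.8, 0.1, 90.8]
wrist_force: [-0.8, -0.3, -0.6]
opening: 0.0521
grip_force: 0.0
```

```bash
python3 -c "
from h import *
plan((.6335,-.1595,.21),95,n=5)"
```

```text
[2.61, 2.59, 0.24, 0, 0, -0.0146]
[2.57, 2.63, 0.24, 0, 0, -0.0146]
[2.53, 2.66, 0.24, 0, 0, -0.0146]
[2.49, 2.7, 0.24, 0, 0, -0.0146]
[2.45, 2.74, 0.24, 0, 0, -0.0146]
```

{"api": "step_arm", "payload": {
  "steps": [2.6, 2.6, 0.2, 0, 0, -0.0146, 0.2, 2.6, 2.6, 0.2, 0, 0, -0.0146, 0.2, 2.5, 2.7, 0.2, 0, 0, -0.0146, 0.2, 2.5, 2.7, 0.2, 0, 0, -0.0146, 0.2, 2.4, 2.7, 0.4, 0, 0, -0.0146, 0.2]
}}

```text
clock: 12.15
tool_pos: [0.6329, -0.1581, 0.206]
tool_rot: [-179.9, -0.1, 95.0]
wrist_force: [1.2, -0.7, 0.9]
opening: 0.0527
grip_force: 0.0
```

{"api": "step_arm", "payload": {
  "steps": [0, 0, 0, 0, 0, 0, 0.2, 0, 0, 0, 0, 0, 0, 0.2]
}}

```text
clock: 12.35
tool_pos: [0.6321, -0.1586, 0.2057]
tool_rot: [-179.8, -0.1, 95.1]
wrist_force: [-0.2, 0.4, -0.2]
opening: 0.0529
grip_force: 0.0
```

```bash
cat >>h.py <<'E'
def old(name,pos,rot):
    c=dict(vision.read_camera("wrist")); T=np.eye(4);T[:3,:3]=Ro.from_euler('xyz',rot,degrees=True).as_matrix();T[:3,3]=pos
    W=np.linalg.inv(T@c["T_tool_cam"]); c["R"]=W[:3,:3]; c["t"]=W[:3,3]; c["img"]=cv2.imread("pics/"+name)[:,:,::-1].copy(); return c
def grad(a):
    g=cv2.GaussianBlur(cv2.cvtColor(a,cv2.COLOR_RGB2GRAY).astype(np.float32),(0,0),2); return np.hypot(cv2.Sobel(g,5,1,0),cv2.Sobel(g,5,0,1))
def shift(c0,ctr0,h,c1,ctr1,m,yaw,z):
    """shift (mm, local axes) of the patch at ctr0 in c0 from ctr1 in c1"""
    t=grad(rect(c0,ctr0,yaw,z,*h)); s=grad(rect(c1,ctr1,yaw,z,h[0]+m,h[1]+m))
    r=cv2.matchTemplate(s,t,cv2.TM_CCOEFF_NORMED); _,v,_,l=cv2.minMaxLoc(r)
    return round(v,2),(l[0]*.5-m*1000,m*1000-l[1]*.5)
E
python3 - <<'E'
from h import *
st(); c=cam("wrist"); save(c,"w6.png")
o=old("w4.png",[0.6424,-.2522,.2088],[-179.99,-.01,95.01])
k=np.array([-.008,.0916])
for z,ctr in((.157,np.array([.6335,-.1595])),):
    print(shift(o,ctr,(.025,.043),c,ctr,.03,5,z), shift(o,ctr,(.025,.043),c,ctr+k,.03,5,z))
E
```

```text
12.35 [ 0.6321 -0.1586  0.2057] [-1.7981e+02 -8.0000e-02  9.5080e+01] [-24.5  22.7  82.8  -0.   74.7 -29.6] 0.0528587898674529
(0.25, (-1.0, 15.0)) (0.66, (-1.0, 1.5))
```

The third cap matches its expected place to within 1.5 mm, so the carrier has not been knocked. I'll descend on the middle fin and grip.

{"api": "step_arm", "payload": {
  "steps": [0, 0.05, 3, 0, 0, 0, 0.2, 0, 0, 2.1, 0, 0, 0, 0.2, 0, 0, 1, 0, 0, 0, 0.2, 0, 0, 0, 0, 0, 0, -1, 0, 0, 0, 0, 0, 0, -1]
}}

```text
clock: 12.95
tool_pos: [0.6335, -0.1604, 0.1476]
tool_rot: [180.0, 0.0, 94.9]
wrist_force: [-0.2, 0.4, 0.2]
opening: 0.039
grip_force: 0.0
```

{"api": "step_arm", "payload": {
  "steps": [0, 0, 0, 0, 0, 0, -1, 0, 0, 0, 0, 0, 0, -1, 0, 0, 0, 0, 0, 0, -1, 0, 0, 0, 0, 0, 0, -1, 0, 0, 0, 0, 0, 0, -1]
}}

```text
clock: 13.45
tool_pos: [0.6335, -0.1597, 0.1474]
tool_rot: [180.0, 0.0, 95.0]
wrist_force: [-1.0, 0.9, 4.3]
opening: 0.0095
grip_force: 30.0
```

{"api": "step_arm", "payload": {
  "steps": [0, 0, 0, 0, 0, 0, -1, 0, 0, 0, 0, 0, 0, -1, 0, 0, 0, 0, 0, 0, -1]
}}

```text
clock: 13.75
tool_pos: [0.6336, -0.1597, 0.1474]
tool_rot: [180.0, 0.0, 95.0]
wrist_force: [-1.7, 0.5, 5.5]
opening: 0.0092
grip_force: 30.0
```

{"api": "step_arm", "payload": {
  "steps": [0, 0, -2, 0, 0, 0, -1, 0, 0, -3, 0, 0, 0, -1, 0, 0, -3, 0, 0, 0, -1, 0, 0, -2.5, 0, 0, 0, -1, 0, 0, 0, 0, 0, 0, -1]
}}

```text
clock: 14.25
tool_pos: [0.6352, -0.1603, 0.2556]
tool_rot: [179.6, 0.2, 95.0]
wrist_force: [0.6, -0.2, -0.1]
opening: 0.0096
grip_force: 30.0
```

```bash
python3 -c "
from h import *
st()
plan((.5048,-.1994,.148),90.8,n=6,start=(.6336,-.1597,.2524),ry=95)"
```

```text
14.25 [ 0.6352 -0.1603  0.2556] [179.65   0.19  94.99] [-24.5  20.2  80.1   0.   79.3 -29.5] 0.009597298655928222
[-0.47, -2.2, 1.74, 0, 0, 0.0122]
[-0.5, -2.19, 1.74, 0, 0, 0.0122]
[-0.53, -2.18, 1.74, 0, 0, 0.0122]
[-0.55, -2.18, 1.74, 0, 0, 0.0122]
[-0.58, -2.17, 1.74, 0, 0, 0.0122]
[-0.61, -2.16, 1.74, 0, 0, 0.0122]
```

{"api": "step_arm", "payload": {
  "steps": [-0.6, -2.6, 0, 0, 0, 0.0147, -1, -0.6, -2.6, 0, 0, 0, 0.0147, -1, -0.6, -2.6, 0.5, 0, 0, 0.0147, -1, -0.7, -2.6, 0.5, 0, 0, 0.0147, -1, -0.7, -2.7, 0.5, 0, 0, 0.0147, -1]
}}

```text
clock: 14.75
tool_pos: [0.5026, -0.1987, 0.2342]
tool_rot: [-179.9, -0.1, 90.7]
wrist_force: [0.7, -1.2, 0.2]
opening: 0.0098
grip_force: 30.0
```

{"api": "step_arm", "payload": {
  "steps": [0, 0, 3, 0, 0, 0, -1, 0, 0, 3, 0, 0, 0, -1, 0, 0, 2.5, 0, 0, 0, -1, 0, 0, 0, 0, 0, 0, -1, 0, 0, 0, 0, 0, 0, -1]
}}

```text
clock: 15.25
tool_pos: [0.5037, -0.1986, 0.1506]
tool_rot: [-179.9, -0.1, 90.8]
wrist_force: [-0.1, -0.5, 0.4]
opening: 0.01
grip_force: 30.0
```

```bash
python3 - <<'E'
from h import *
st(); c=cam("wrist"); save(c,"w7.png"); save(c,"w7c.png",(120,60,420,280),2.6)
wires(c,(.4687,-.199),.8,.058,.08,0);wires(c,(.4687,-.199),.8,.10,.12,0)
E
```

```text
15.25 [ 0.5037 -0.1986  0.1506] [-1.7987e+02 -9.0000e-02  9.0770e+01] [-34.1  13.2 102.    0.   64.9 -34.9] 0.010013643862550126
bias assumed 0
[(-55.8, 125), (-47.5, 110), (-19.8, 121), (12.8, 86), (21.5, 111), (46.8, 102), (57.2, 117)]
bias assumed 0
[(-62.5, 209), (-55.5, 219), (-46.5, 134), (-37.5, 141), (-28.5, 148), (21.8, 104), (46.8, 106)]
```

View pics/w7c.png

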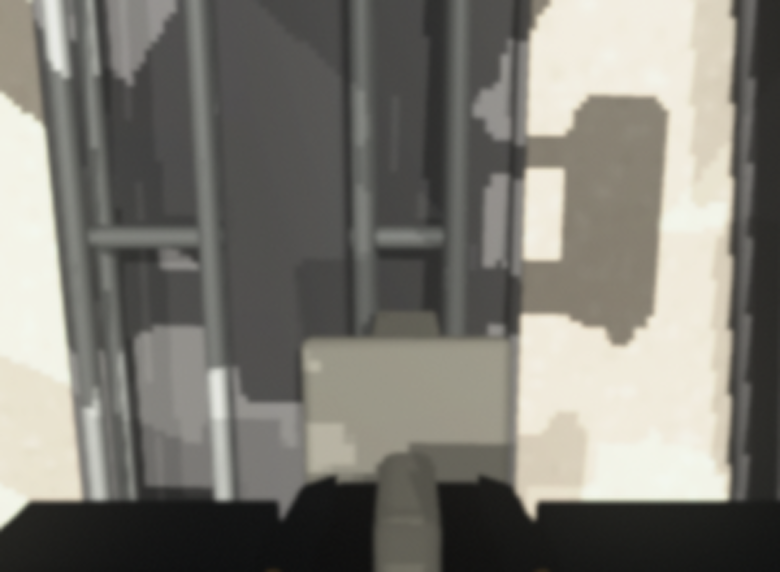

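The panel (crop 375–437) is 3.5 crop px (0.9 mm) to −x of the slot's centre (wires at 363 and 455). I'll shift +0.1 cm and insert.

{"api": "step_arm", "payload": {
  "steps": [-0.05, 0.1, 0, 0, 0, 0, -1, 0, 0, 1.2, 0, 0, 0, -1, 0, 0, 1, 0, 0, 0, -1, 0, 0, 1, 0, 0, 0, -1, 0, 0, 0, 0, 0, 0, -1]
}}

```text
clock: 15.8
tool_pos: [0.5042, -0.1988, 0.1176]
tool_rot: [-179.8, -0.1, 90.8]
wrist_force: [-0.4, 0.1, -0.2]
opening: 0.0096
grip_force: 30.0
```

{"api": "step_arm", "payload": {
  "steps": [0, 0, 0.8, 0, 0, 0, -1, 0, 0, 0.5, 0, 0, 0, -1, 0, 0, 0.5, 0, 0, 0, -1, 0, 0, 0.25, 0, 0, 0, -1, 0, 0, 0, 0, 0, 0, -1]
}}

```text
clock: 16.3
tool_pos: [0.5052, -0.1994, 0.0988]
tool_rot: [-180.0, -0.0, 90.8]
wrist_force: [-0.1, 1.4, -0.9]
opening: 0.0095
grip_force: 30.0
```

{"api": "step_arm", "payload": {
  "steps": [0, 0, 0.15, 0, 0, 0, -1, 0, 0, 0, 0, 0, 0, -0.3, 0, 0, 0, 0, 0, 0, -0.3, 0, 0, 0, 0, 0, 0, -0.3, 0, 0, 0, 0, 0, 0, -0.3]
}}

```text
clock: 16.8
tool_pos: [0.5055, -0.1997, 0.098]
tool_rot: [180.0, 0.0, 90.8]
wrist_force: [-0.0, 0.5, 0.1]
opening: 0.0309
grip_force: 0.0
```

{"api": "step_arm", "payload": {
  "steps": [0, 0, -1.5, 0, 0, 0, -0.3, 0, 0, -3, 0, 0, 0, -0.3, 0, 0, -4, 0, 0, 0, 0.2, 0, 0, -3, 0, 0, 0, 0.2, 0, 0, 0, 0, 0, 0, 0.2]
}}

```text
clock: 17.3
tool_pos: [0.508, -0.2012, 0.2191]
tool_rot: [179.5, 0.3, 90.8]
wrist_force: [0.3, -0.8, -0.3]
opening: 0.052
grip_force: 0.0
```

```bash
python3 -c "
from h import *
st()
plan((.6256,-.0681,.208),95,n=5,start=(.5052,-.1994,.213),ry=90.8)"
```

```text
17.3 [ 0.508  -0.2012  0.2191] [179.52   0.33  90.78] [-34.1   8.5  98.8   0.   72.  -34.8] 0.052023898978712686
[2.59, 2.44, 0.1, 0, 0, -0.0147]
[2.56, 2.48, 0.1, 0, 0, -0.0147]
[2.52, 2.52, 0.1, 0, 0, -0.0147]
[2.48, 2.56, 0.1, 0, 0, -0.0147]
[2.44, 2.59, 0.1, 0, 0, -0.0147]
```

{"api": "step_arm", "payload": {
  "steps": [2.6, 2.4, 0.1, 0, 0, -0.0147, 0.2, 2.6, 2.5, 0.1, 0, 0, -0.0147, 0.2, 2.5, 2.5, 0.1, 0, 0, -0.0147, 0.2, 2.5, 2.6, 0.2, 0, 0, -0.0147, 0.2, 2.4, 2.6, 0.2, 0, 0, -0.0147, 0.2]
}}

```text
clock: 17.8
tool_pos: [0.6264, -0.067, 0.2054]
tool_rot: [-180.0, -0.0, 95.0]
wrist_force: [-0.7, -0.3, 0.1]
opening: 0.0527
grip_force: 0.0
```

{"api": "step_arm", "payload": {
  "steps": [0, 0, 0, 0, 0, 0, 0.2, 0, 0, 0, 0, 0, 0, 0.2]
}}

```text
clock: 18.0
tool_pos: [0.6255, -0.0677, 0.205]
tool_rot: [-179.9, -0.0, 95.1]
wrist_force: [-0.2, -0.5, -0.7]
opening: 0.0533
grip_force: 0.0
```

```bash
python3 - <<'E'
from h import *
st(); c=cam("wrist"); save(c,"w8.png")
o=old("w6.png",[0.6321,-.1586,.2057],[-179.81,-.08,95.08])
a=np.array([.6336,-.1597]); k=np.array([-.008,.0916]); up=np.array([-.0016,.018])
print(shift(o,a+up,(.024,.026),c,a+k+up,.015,5,.157))
E
```

```text
18.0 [ 0.6255 -0.0677  0.205 ] [-1.7991e+02 -1.0000e-02  9.5070e+01] [-17.   19.9  86.5  -0.   73.6 -22. ] 0.05327974735337609
(0.91, (-0.5, -0.5))
```

The third fin is within 0.5 mm of where I expected it. Grip it.

{"api": "step_arm", "payload": {
  "steps": [0, 0, 3, 0, 0, 0, 0.2, 0, 0, 2, 0, 0, 0, 0.2, 0, 0, 0.9, 0, 0, 0, 0.2, 0, 0, 0, 0, 0, 0, -1, 0, 0, 0, 0, 0, 0, -1]
}}

```text
clock: 18.6
tool_pos: [0.6262, -0.0689, 0.1477]
tool_rot: [179.9, 0.0, 94.9]
wrist_force: [-0.7, 0.6, 0.2]
opening: 0.0391
grip_force: 0.0
```

{"api": "step_arm", "payload": {
  "steps": [0, 0, 0, 0, 0, 0, -1, 0, 0, 0, 0, 0, 0, -1, 0, 0, 0, 0, 0, 0, -1, 0, 0, 0, 0, 0, 0, -1, 0, 0, 0, 0, 0, 0, -1]
}}

```text
clock: 19.1
tool_pos: [0.6262, -0.0683, 0.1474]
tool_rot: [180.0, 0.0, 95.0]
wrist_force: [-1.6, 0.1, 3.2]
opening: 0.0098
grip_force: 29.9
```

{"api": "step_arm", "payload": {
  "steps": [0, 0, 0, 0, 0, 0, -1, 0, 0, 0, 0, 0, 0, -1, 0, 0, 0, 0, 0, 0, -1]
}}

```text
clock: 19.4
tool_pos: [0.6262, -0.0683, 0.1474]
tool_rot: [180.0, 0.0, 95.0]
wrist_force: [-1.8, 0.2, 5.1]
opening: 0.0097
grip_force: 29.9
```

{"api": "step_arm", "payload": {
  "steps": [0, 0, -2, 0, 0, 0, -1, 0, 0, -3, 0, 0, 0, -1, 0, 0, -3, 0, 0, 0, -1, 0, 0, -2.5, 0, 0, 0, -1, 0, 0, 0, 0, 0, 0, -1]
}}

```text
clock: 19.9
tool_pos: [0.6278, -0.0687, 0.2556]
tool_rot: [179.6, 0.1, 95.0]
wrist_force: [1.2, -0.6, -0.0]
opening: 0.0096
grip_force: 29.9
```

{"api": "step_arm", "payload": {
  "steps": [-0.6, -2.5, 0, 0, 0, 0.0147, -1, -0.6, -2.5, 0, 0, 0, 0.0147, -1, -0.6, -2.5, 0.5, 0, 0, 0.0147, -1, -0.7, -2.5, 0.5, 0, 0, 0.0147, -1, -0.7, -2.5, 0.5, 0, 0, 0.0147, -1]
}}

```text
clock: 20.4
tool_pos: [0.5011, -0.1071, 0.2343]
tool_rot: [-179.9, -0.1, 90.7]
wrist_force: [-0.1, -0.2, -0.8]
opening: 0.0102
grip_force: 29.9
```

{"api": "step_arm", "payload": {
  "steps": [0, 0, 3, 0, 0, 0, -1, 0, 0, 3, 0, 0, 0, -1, 0, 0, 2.5, 0, 0, 0, -1, 0, 0, 0, 0, 0, 0, -1, 0, 0, 0, 0, 0, 0, -1]
}}

```text
clock: 20.9
tool_pos: [0.5022, -0.107, 0.1507]
tool_rot: [-179.9, -0.1, 90.8]
wrist_force: [0.7, -0.7, -0.3]
opening: 0.0094
grip_force: 29.9
```

```bash
python3 - <<'E'
from h import *
st(); c=cam("wrist"); save(c,"w9.png"); save(c,"w9c.png",(120,60,420,280),2.6)
a=(.4687,-.199); wires(c,a,.8,.10,.125,0)
o=old("w7.png",[0.5037,-.1986,.1506],[-179.87,-.09,90.77])
p=np.array([.5029,-.1533]); d=np.array([-.0013,.092])
print(shift(o,p,(.03,.015),c,p+d,.03,.8,.043))
st()
E
```

```text
20.9 [ 0.5022 -0.107   0.1507] [-1.7986e+02 -7.0000e-02  9.0770e+01] [-25.3   9.9 106.    0.   64.2 -26.1] 0.00935909304436986
bias assumed 0
[(-55.8, 120), (-47.0, 110), (-20.0, 118), (21.8, 112), (46.8, 118), (57.2, 114)]
(0.68, (0.0, -0.5))
21.0 [ 0.5036 -0.1076  0.1526] [1.7992e+02 4.0000e-02 9.0780e+01] [-25.3   9.8 105.9   0.   64.2 -26.1] 0.009734415782579109
```

The rack is unchanged. Insert.

{"api": "step_arm", "payload": {
  "steps": [0, 0.05, 0, 0, 0, 0, -1, 0, 0, 1.2, 0, 0, 0, -1, 0, 0, 1, 0, 0, 0, -1, 0, 0, 1, 0, 0, 0, -1, 0, 0, 0, 0, 0, 0, -1]
}}

```text
clock: 21.5
tool_pos: [0.5021, -0.1067, 0.1176]
tool_rot: [-179.8, -0.1, 90.8]
wrist_force: [0.2, 0.9, -0.3]
opening: 0.0099
grip_force: 29.9
```

{"api": "step_arm", "payload": {
  "steps": [0, 0, 0.8, 0, 0, 0, -1, 0, 0, 0.5, 0, 0, 0, -1, 0, 0, 0.5, 0, 0, 0, -1, 0, 0, 0.4, 0, 0, 0, -1, 0, 0, 0, 0, 0, 0, -1]
}}

```text
clock: 22.0
tool_pos: [0.5034, -0.1074, 0.0975]
tool_rot: [-180.0, -0.0, 90.8]
wrist_force: [-0.6, 0.1, -0.2]
opening: 0.0098
grip_force: 30.0
```

{"api": "step_arm", "payload": {
  "steps": [0, 0, 0, 0, 0, 0, -1]
}}

```text
clock: 22.1
tool_pos: [0.5035, -0.1074, 0.0977]
tool_rot: [180.0, 0.0, 90.8]
wrist_force: [0.0, -0.4, -1.3]
opening: 0.0097
grip_force: 30.0
```

{"api": "step_arm", "payload": {
  "steps": [0, 0, 0, 0, 0, 0, -0.3, 0, 0, 0, 0, 0, 0, -0.3, 0, 0, 0, 0, 0, 0, -0.3, 0, 0, 0, 0, 0, 0, -0.3, 0, 0, -1.5, 0, 0, 0, -0.3]
}}

```text
clock: 22.6
tool_pos: [0.5021, -0.1068, 0.1112]
tool_rot: [-179.8, -0.1, 90.8]
wrist_force: [0.1, 0.8, -0.0]
opening: 0.0306
grip_force: 0.0
```

{"api": "step_arm", "payload": {
  "steps": [0, 0, -3, 0, 0, 0, -0.3, 0, 0, -4, 0, 0, 0, -0.3, 0, 0, -3, 0, 0, 0, 0.6, 0, 0, 0, 0, 0, 0, 0.6, 0, 0, 0, 0, 0, 0, 0.6]
}}

```text
clock: 23.1
tool_pos: [0.5037, -0.1075, 0.2131]
tool_rot: [179.9, 0.0, 90.8]
wrist_force: [0.2, 0.2, -0.6]
opening: 0.0528
grip_force: 0.0
```

```bash
python3 -c "
from h import *
st()
plan((.6262,-.0683,.19),95,n=5,ry=90.8)"
```

```text
23.1 [ 0.5037 -0.1075  0.2131] [1.7992e+02 4.0000e-02 9.0780e+01] [-25.3   5.2 103.2  -0.   71.4 -26. ] 0.052847677436006615
[0.75, 2.46, 0.46, 0, 0, -0.0147]
[0.71, 2.47, 0.46, 0, 0, -0.0147]
[0.68, 2.48, 0.46, 0, 0, -0.0147]
[0.64, 2.49, 0.46, 0, 0, -0.0147]
[0.6, 2.5, 0.46, 0, 0, -0.0147]
```

{"api": "step_arm", "payload": {
  "steps": [0.7, 2.5, 0.4, 0, 0, -0.0147, 0.6, 0.7, 2.5, 0.4, 0, 0, -0.0147, 0.6, 0.7, 2.5, 0.4, 0, 0, -0.0147, 0.6, 0.7, 2.5, 0.5, 0, 0, -0.0147, 0.6, 0.6, 2.4, 0.5, 0, 0, -0.0147, 0.6]
}}

```text
clock: 23.6
tool_pos: [0.6256, -0.0674, 0.1878]
tool_rot: [-179.8, -0.1, 95.0]
wrist_force: [-0.8, -0.5, 0.8]
opening: 0.0707
grip_force: 0.0
```

{"api": "step_arm", "payload": {
  "steps": [0, 0, 0, 0, 0, 0, 0.6, 0, 0, 0, 0, 0, 0, 0.6, 0, 0, 0, 0, 0, 0, 0.6]
}}

```text
clock: 23.9
tool_pos: [0.6246, -0.0682, 0.1897]
tool_rot: [-179.9, -0.0, 95.0]
wrist_force: [-0.4, 0.1, 0.2]
opening: 0.0706
grip_force: 0.0
```

```bash
python3 - <<'E'
from h import *
st(); c=cam("wrist"); save(c,"w10.png",None,1.4); save(c,"w10r.png")
t=cam("top"); save(t,"t10.png")
print(proj(c,[[.6262,-.0683,.118],[.6262-.0035,-.0285,.118]])*1.4)
E
```

```text
23.9 [ 0.6246 -0.0682  0.1897] [-1.7987e+02 -4.0000e-02  9.4960e+01] [-17.   20.8  87.3  -0.   72.  -22. ] 0.0706477553315563
[[393.50432616 323.22549709]
 [393.72093177 233.60102263]]
```

View pics/w10.png

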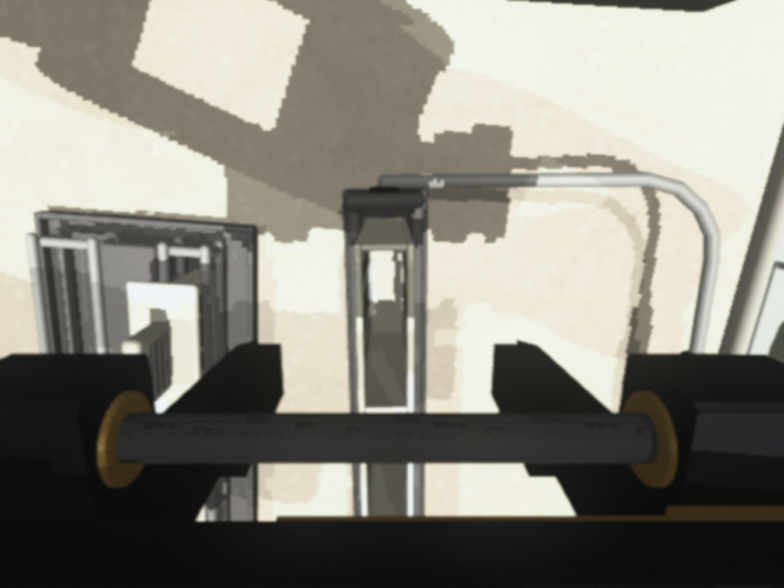

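The rim of the +y outer is centred at u≈386 with its +y end at v≈248. That puts it about at the TCP in x and slightly toward −y. I'll work out its y.

```bash
python3 - <<'E'
from h import *
c=old("w10r.png",[0.6246,-.0682,.1897],[-179.87,-.04,94.96])
for v in (246,248,250): print(ray(c,278,v/1.4,.118))
g=cv2.cvtColor(c["img"],cv2.COLOR_RGB2GRAY)
print(g[160:192,270:284].mean(1).round().astype(int))
for z in (.2,): print(proj(c,[[.6246,-.0682,.1707]]))
E
```

```text
[ 0.6212225  -0.03392044  0.118     ]
[ 0.6212979  -0.03477816  0.118     ]
[ 0.62137346 -0.03563775  0.118     ]
[ 94  94  94  94  94  94  94  94  94  95  95  95  95 100 117 142 153 149
 157 186 206 211 210 206 204 204 210 217 220 220 220 220]
[[279.04059185 265.98740142]]
```

{"api": "step_arm", "payload": {
  "steps": [-0.6, 0, 3, 0, 0, 0, 0.6, 0, 0, 3, 0, 0, 0, 0.6, 0, 0, 1.5, 0, 0, 0, 0.6, 0, 0, 0.6, 0, 0, 0, 0, 0, 0, 0, 0, 0, 0, -1],
  "newtons": 35
}}

```text
clock: 24.55
tool_pos: [0.6261, -0.0741, 0.1095]
tool_rot: [-180.0, -0.0, 95.0]
wrist_force: [-0.2, 0.0, 0.5]
opening: 0.0564
grip_force: 0.0
```

{"api": "step_arm", "payload": {
  "steps": [0, 0, 0, 0, 0, 0, -1, 0, 0, 0, 0, 0, 0, -1, 0, 0, 0, 0, 0, 0, -1, 0, 0, 0, 0, 0, 0, -1, 0, 0, 0, 0, 0, 0, -1]
}}

```text
clock: 25.05
tool_pos: [0.6268, -0.0742, 0.1105]
tool_rot: [179.9, 0.0, 95.0]
wrist_force: [-0.4, -0.4, 4.4]
opening: 0.0258
grip_force: 34.6
```

{"api": "step_arm", "payload": {
  "steps": [0, 0, 0, 0, 0, 0, -1, 0, 0, 0, 0, 0, 0, -1, 0, 0, 0, 0, 0, 0, -1]
}}

```text
clock: 25.35
tool_pos: [0.6268, -0.0742, 0.1105]
tool_rot: [179.9, 0.0, 95.0]
wrist_force: [-1.7, 0.3, 6.1]
opening: 0.0259
grip_force: 34.6
```

{"api": "step_arm", "payload": {
  "steps": [0, 0, -2, 0, 0, 0, -1, 0, 0, -3, 0, 0, 0, -1, 0, 0, -3, 0, 0, 0, -1, 0, 0, -3, 0, 0, 0, -1, 0, 0, -2, 0, 0, 0, -1]
}}

```text
clock: 25.85
tool_pos: [0.6268, -0.0742, 0.2416]
tool_rot: [179.9, 0.0, 95.0]
wrist_force: [0.5, 0.3, -1.8]
opening: 0.0259
grip_force: 34.6
```

```bash
python3 -c "
from h import *
st()
plan((.4314,-.1088,.2405),90.8,n=10,start=(.6268,-.0742,.2405),ry=95)"
```

```text
25.85 [ 0.6268 -0.0742  0.2416] [1.7991e+02 3.0000e-02 9.4990e+01] [-17.5  18.1  84.5   0.   77.3 -22.5] 0.02588094545045742
[-0.17, -1.98, -0.0, 0, 0, 0.0073]
[-0.19, -1.98, -0.0, 0, 0, 0.0073]
[-0.2, -1.97, -0.0, 0, 0, 0.0073]
[-0.22, -1.97, -0.0, 0, 0, 0.0073]
[-0.23, -1.97, -0.0, 0, 0, 0.0073]
[-0.25, -1.97, -0.0, 0, 0, 0.0073]
[-0.26, -1.97, -0.0, 0, 0, 0.0073]
[-0.28, -1.97, -0.0, 0, 0, 0.0073]
[-0.29, -1.96, -0.0, 0, 0, 0.0073]
[-0.3, -1.96, -0.0, 0, 0, 0.0073]
```

{"api": "step_arm", "payload": {
  "steps": [-0.36, -3.95, 0, 0, 0, 0.0147, -1, -0.42, -3.95, 0, 0, 0, 0.0147, -1, -0.48, -3.95, 0, 0, 0, 0.0147, -1, -0.54, -3.95, 0, 0, 0, 0.0147, -1, -0.6, -3.9, 0, 0, 0, 0.0147, -1]
}}

```text
clock: 26.35
tool_pos: [0.4292, -0.1092, 0.2389]
tool_rot: [-179.9, -0.0, 90.8]
wrist_force: [0.1, -1.6, -1.1]
opening: 0.0257
grip_force: 34.8
```

{"api": "step_arm", "payload": {
  "steps": [0, 0, 2.5, 0, 0, 0, -1, 0, 0, 2.5, 0, 0, 0, -1, 0, 0, 2.5, 0, 0, 0, -1, 0, 0, 0, 0, 0, 0, -1, 0, 0, 0, 0, 0, 0, -1]
}}

```text
clock: 26.85
tool_pos: [0.4308, -0.1092, 0.1646]
tool_rot: [-179.9, -0.0, 90.8]
wrist_force: [0.9, 0.6, -1.2]
opening: 0.0259
grip_force: 34.8
```

```bash
python3 - <<'E'
from h import *
st(); c=cam("wrist"); save(c,"w11.png"); s=read_state(); print(s['tool_pos'],s['tool_rot'])
a=rect(c,(.4315,-.1985),.8,.043,.06,.17,.25).astype(float).mean(2)
# crossbar of wide row: average over local x -12..12 mm ; wires over y .10.. .13
y=170-np.arange(len(a))*.25; p=a[:,int(48*4):int(72*4)].mean(1)
for i in range(int(22*4),int(60*4),4): print(round(y[i],1),round(p[i]),end=' | ')
print(proj(c,[[.4302,-.0609,.043]]))
save(c,"w11c.png",(120,60,420,280),2.6)
E
```

```text
26.85 [ 0.4308 -0.1092  0.1646] [-1.7993e+02 -5.0000e-02  9.0780e+01] [-29.6  -0.2 115.1   0.   65.1 -30.4] 0.02590547039449294
[ 0.4315012  -0.10959015  0.16547943] [1.79969477e+02 1.59199676e-02 9.07800976e+01]
148.0 52 | 147.0 58 | 146.0 72 | 145.0 75 | 144.0 74 | 143.0 72 | 142.0 70 | 141.0 70 | 140.0 77 | 139.0 93 | 138.0 109 | 137.0 112 | 136.0 98 | 135.0 82 | 134.0 60 | 133.0 47 | 132.0 47 | 131.0 54 | 130.0 64 | 129.0 76 | 128.0 90 | 127.0 91 | 126.0 91 | 125.0 91 | 124.0 91 | 123.0 91 | 122.0 91 | 121.0 91 | 120.0 92 | 119.0 92 | 118.0 92 | 117.0 92 | 116.0 92 | 115.0 92 | 114.0 92 | 113.0 92 | 112.0 92 | 111.0 93 | [[278.47550222 145.96258656]]
```

View pics/w11c.png

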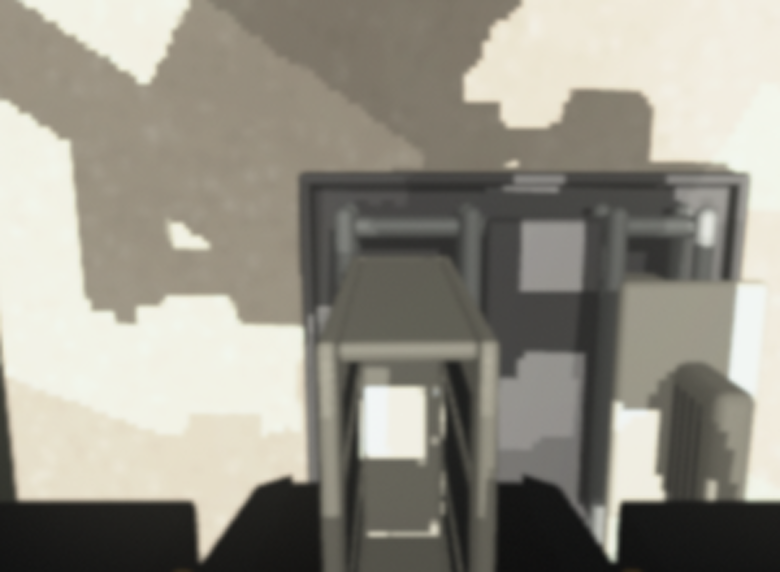

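The outer hangs over the slot with its rim at crop u 320–497, its foot at about 352–452 and the wires at 347 and 472. I'll measure the edges numerically.

```bash
python3 - <<'E'
import cv2,numpy as np
g=cv2.cvtColor(cv2.imread("pics/w11.png"),cv2.COLOR_BGR2GRAY).astype(int)
for v in (152,155,162,164,168,174,180,186,196): print(v,'L',g[v,236:266].tolist(),'R',g[v,286:318].tolist())
print('col bar/foot',g[138:200,276].tolist())
E
```

```text
152 L [82, 78, 76, 66, 59, 62, 69, 77, 81, 82, 77, 72, 79, 98, 112, 122, 126, 122, 113, 100, 87, 74, 62, 54, 52, 51, 51, 51, 50, 51] R [49, 49, 49, 48, 49, 49, 49, 49, 51, 55, 61, 70, 81, 92, 99, 103, 101, 94, 81, 64, 53, 55, 63, 68, 70, 71, 70, 71, 71, 71, 70, 71]
155 L [82, 78, 76, 67, 59, 62, 70, 76, 82, 82, 78, 70, 76, 92, 110, 120, 124, 121, 112, 101, 91, 82, 72, 60, 56, 55, 56, 55, 55, 55] R [54, 53, 52, 48, 46, 47, 47, 47, 48, 54, 62, 71, 81, 92, 99, 103, 101, 94, 80, 62, 54, 55, 63, 68, 69, 70, 70, 70, 70, 70, 70, 69]
162 L [84, 80, 78, 70, 61, 61, 69, 76, 81, 80, 75, 67, 69, 78, 88, 96, 98, 96, 94, 94, 94, 92, 91, 92, 93, 94, 94, 94, 93, 94] R [93, 93, 92, 90, 88, 88, 90, 87, 79, 67, 66, 72, 82, 92, 100, 102, 99, 93, 78, 60, 52, 57, 64, 69, 69, 70, 70, 70, 70, 69, 70, 71]
164 L [87, 80, 77, 71, 62, 60, 70, 76, 81, 80, 73, 67, 69, 77, 86, 91, 91, 93, 94, 94, 93, 92, 91, 93, 94, 94, 94, 94, 94, 94] R [93, 93, 93, 91, 89, 87, 88, 90, 88, 83, 76, 76, 83, 93, 99, 103, 100, 92, 78, 59, 53, 57, 64, 69, 70, 70, 70, 70, 70, 70, 70, 70]
168 L [100, 84, 79, 72, 63, 61, 68, 76, 80, 79, 
[... 892 characters left out ...]
95, 95, 94, 94, 94, 95, 94, 94, 93, 92, 90, 86, 86, 89, 91, 93, 93, 92, 84, 77, 72, 69, 70, 70, 70, 70, 69, 69]
196 L [211, 161, 129, 120, 112, 115, 137, 156, 164, 167, 163, 151, 131, 119, 121, 133, 143, 147, 146, 146, 147, 147, 146, 146, 146, 146, 145, 146, 145, 145] R [142, 142, 141, 141, 141, 141, 141, 141, 140, 141, 140, 141, 140, 140, 138, 135, 127, 116, 117, 137, 156, 165, 166, 158, 144, 120, 92, 74, 70, 69, 70, 69]
col bar/foot [74, 72, 70, 70, 73, 81, 93, 105, 112, 110, 99, 88, 75, 59, 50, 47, 48, 54, 65, 72, 83, 94, 95, 94, 93, 94, 93, 93, 94, 94, 94, 94, 93, 93, 94, 94, 95, 95, 94, 95, 94, 94, 95, 95, 95, 95, 95, 95, 95, 95, 95, 96, 103, 120, 140, 154, 159, 154, 143, 130, 117, 106]
```

```bash
python3 - <<'E'
from h import *
c=old("w11.png",[0.4308,-.1092,.1646],[-179.93,-.05,90.78]); print(c["fx"],c["fy"])
for u,v,z in((276,157.5,.0622),(276,146.3,.043),(276,192,.172)): print(ray(c,u,v,z))
E
```

```text
334.8187045915118 334.8187045915118
[ 0.4285485  -0.06728123  0.0622    ]
[ 0.42842145 -0.06116034  0.043     ]
[ 0.42882498 -0.06820811  0.172     ]
```

In y the foot is within 0.5 mm of the slot's centre. In x the foot is about 1.5 mm to −x because of a slight tilt in the grip, so I'll shift +0.1 cm and insert.

{"api": "step_arm", "payload": {
  "steps": [0, 0.1, 0.5, 0, 0, 0, -1, 0, 0, 0.8, 0, 0, 0, -1, 0, 0, 0.6, 0, 0, 0, -1, 0, 0, 0.6, 0, 0, 0, -1, 0, 0, 0, 0, 0, 0, -1]
}}

```text
clock: 27.45
tool_pos: [0.4313, -0.109, 0.1386]
tool_rot: [-179.9, -0.1, 90.8]
wrist_force: [-1.2, 0.2, -1.3]
opening: 0.0261
grip_force: 34.8
```

{"api": "step_arm", "payload": {
  "steps": [0, 0, 0.8, 0, 0, 0, -1, 0, 0, 0.8, 0, 0, 0, -1, 0, 0, 0.6, 0, 0, 0, -1, 0, 0, 0.5, 0, 0, 0, -1, 0, 0, 0, 0, 0, 0, -1]
}}

```text
clock: 27.95
tool_pos: [0.4315, -0.1091, 0.1118]
tool_rot: [-179.9, -0.1, 90.8]
wrist_force: [0.8, -0.3, -2.1]
opening: 0.0258
grip_force: 34.8
```

{"api": "step_arm", "payload": {
  "steps": [0, 0, 0.15, 0, 0, 0, -1, 0, 0, 0, 0, 0, 0, 0.14, 0, 0, 0, 0, 0, 0, 0.14, 0, 0, 0, 0, 0, 0, 0.14, 0, 0, 0, 0, 0, 0, 0.14]
}}

```text
clock: 28.45
tool_pos: [0.4323, -0.1095, 0.1115]
tool_rot: [180.0, 0.0, 90.8]
wrist_force: [-0.7, 0.0, 0.2]
opening: 0.0499
grip_force: 0.0
```

{"api": "step_arm", "payload": {
  "steps": [0, 0, -1, 0, 0, 0, 0.14, 0, 0, -2, 0, 0, 0, 0.14, 0, 0, -3, 0, 0, 0, 0.14, 0, 0, -3, 0, 0, 0, 0.6, 0, 0, 0, 0, 0, 0, 0.6]
}}

```text
clock: 28.95
tool_pos: [0.4345, -0.1107, 0.2061]
tool_rot: [179.6, 0.2, 90.8]
wrist_force: [0.5, 0.9, 0.7]
opening: 0.064
grip_force: 0.0
```

```bash
python3 -c "
from h import *
st()
plan((.6346,-.164,.19),95,n=5,ry=90.8)"
```

```text
28.95 [ 0.4345 -0.1107  0.2061] [179.57   0.25  90.78] [-29.5  -3.4 112.9   0.   70.  -30.3] 0.0639945459173435
[-1.12, 3.99, 0.32, 0, 0, -0.0147]
[-1.18, 3.97, 0.32, 0, 0, -0.0147]
[-1.24, 3.95, 0.32, 0, 0, -0.0147]
[-1.3, 3.93, 0.32, 0, 0, -0.0147]
[-1.35, 3.91, 0.32, 0, 0, -0.0147]
```

{"api": "step_arm", "payload": {
  "steps": [-1.1, 4.0, 0.2, 0, 0, -0.0147, 0.6, -1.2, 4.0, 0.2, 0, 0, -0.0147, 0.6, -1.2, 4.0, 0.2, 0, 0, -0.0147, 0.6, -1.3, 4.0, 0.2, 0, 0, -0.0147, 0.6, -1.4, 4.0, 0.3, 0, 0, -0.0147, 0.6]
}}

```text
clock: 29.45
tool_pos: [0.6359, -0.1629, 0.1896]
tool_rot: [-180.0, -0.0, 95.0]
wrist_force: [0.5, -1.2, 0.1]
opening: 0.0705
grip_force: 0.0
```

{"api": "step_arm", "payload": {
  "steps": [0, 0, 0, 0, 0, 0, 0.6, 0, 0, 0, 0, 0, 0, 0.6, 0, 0, 0, 0, 0, 0, 0.6]
}}

```text
clock: 29.75
tool_pos: [0.6336, -0.1623, 0.1899]
tool_rot: [-179.9, -0.0, 95.0]
wrist_force: [-1.5, -0.2, 0.1]
opening: 0.0704
grip_force: 0.0
```

```bash
cat >>h.py <<'E'
def rim(name,guess):
    """rim end patch of the outer near guess (x,y) against w10r, whose outer centre was (.6254,-.0743)"""
    s=read_state(); print(s['tool_pos'].round(4),s['tool_rot'].round(2)); c=cam("wrist"); save(c,name)
    o=old("w10r.png",[0.6246,-.0682,.1897],[-179.87,-.04,94.96]); k=np.array([-.003,.034]); a=np.array([.6254,-.0743])
    v,d=shift(o,a+k,(.026,.016),c,np.array(guess)+k,.025,5,.118); cy,sy=np.cos(np.radians(5)),np.sin(np.radians(5))
    print(v,d,"outer",guess[0]+(cy*d[0]-sy*d[1])/1e3,guess[1]+(sy*d[0]+cy*d[1])/1e3)
    return c
E
python3 - <<'E'
from h import *
c=rim("w12.png",(.6334,-.1659))
g=cv2.cvtColor(c["img"],cv2.COLOR_RGB2GRAY); print(g[150:200,270:284].mean(1).round().astype(int).tolist())
E
```

```text
[ 0.6336 -0.1623  0.1899] [-1.7993e+02 -4.0000e-02  9.4980e+01]
0.94 (1.0, -1.5) outer 0.6345269283122132 -0.16730713630438995
[56, 52, 60, 76, 89, 94, 95, 95, 95, 95, 95, 95, 96, 96, 96, 96, 96, 96, 98, 106, 126, 147, 154, 151, 165, 196, 209, 212, 213, 214, 215, 214, 212, 208, 211, 219, 222, 222, 222, 222, 222, 222, 222, 222, 222, 221, 220, 216, 213, 212]
```

The middle outer's rim matched with a score of 0.94, about 5 mm to −y. I'll correct for that, descend and grip.

{"api": "step_arm", "payload": {
  "steps": [-0.5, 0.14, 3, 0, 0, 0, 0.6, 0, 0, 3, 0, 0, 0, 0.6, 0, 0, 1.4, 0, 0, 0, 0.6, 0, 0, 0.6, 0, 0, 0, 0, 0, 0, 0, 0, 0, 0, -1]
}}

```text
clock: 30.35
tool_pos: [0.6361, -0.1674, 0.1103]
tool_rot: [-180.0, -0.0, 95.0]
wrist_force: [-0.5, -0.0, 0.5]
opening: 0.0571
grip_force: 0.0
```

{"api": "step_arm", "payload": {
  "steps": [0, 0, 0, 0, 0, 0, -1, 0, 0, 0, 0, 0, 0, -1, 0, 0, 0, 0, 0, 0, -1, 0, 0, 0, 0, 0, 0, -1, 0, 0, 0, 0, 0, 0, -1]
}}

```text
clock: 30.85
tool_pos: [0.6367, -0.1678, 0.111]
tool_rot: [180.0, 0.0, 95.0]
wrist_force: [-1.4, -0.7, 3.7]
opening: 0.0259
grip_force: 34.5
```

{"api": "step_arm", "payload": {
  "steps": [0, 0, 0, 0, 0, 0, -1, 0, 0, 0, 0, 0, 0, -1, 0, 0, 0, 0, 0, 0, -1]
}}

```text
clock: 31.15
tool_pos: [0.6368, -0.1678, 0.111]
tool_rot: [180.0, 0.0, 95.0]
wrist_force: [-2.3, -0.0, 6.2]
opening: 0.0259
grip_force: 34.5
```

{"api": "step_arm", "payload": {
  "steps": [0, 0, -2, 0, 0, 0, -1, 0, 0, -3, 0, 0, 0, -1, 0, 0, -3, 0, 0, 0, -1, 0, 0, -3, 0, 0, 0, -1, 0, 0, -2, 0, 0, 0, -1]
}}

```text
clock: 31.65
tool_pos: [0.6369, -0.1677, 0.242]
tool_rot: [179.9, 0.0, 95.0]
wrist_force: [0.2, 0.4, -2.1]
opening: 0.0259
grip_force: 34.4
```

{"api": "step_arm", "payload": {
  "steps": [-0.35, -4.1, 0, 0, 0, 0.0147, -1, -0.4, -4.1, 0, 0, 0, 0.0147, -1, -0.47, -4.1, 0, 0, 0, 0.0147, -1, -0.53, -4.1, 0, 0, 0, 0.0147, -1, -0.59, -4.1, 0, 0, 0, 0.0147, -1]
}}

```text
clock: 32.15
tool_pos: [0.4313, -0.2025, 0.2395]
tool_rot: [-180.0, -0.0, 90.8]
wrist_force: [-0.3, -0.9, -1.2]
opening: 0.0262
grip_force: 34.7
```

{"api": "step_arm", "payload": {
  "steps": [0, 0, 2.5, 0, 0, 0, -1, 0, 0, 2.5, 0, 0, 0, -1, 0, 0, 1.5, 0, 0, 0, -1, 0, 0, 0, 0, 0, 0, -1, 0, 0, 0, 0, 0, 0, -1]
}}

```text
clock: 32.65
tool_pos: [0.433, -0.2027, 0.1751]
tool_rot: [-180.0, -0.0, 90.8]
wrist_force: [0.7, -0.7, -0.4]
opening: 0.0262
grip_force: 34.7
```

```bash
python3 - <<'E'
from h import *
s=read_state(); print(s['tool_pos'].round(4),s['tool_rot'].round(2)); c=cam("wrist"); save(c,"w13.png")
print(proj(c,[[.4320,-.1552,.043],[.5041,-.1537,.043]]))
g=cv2.cvtColor(c["img"],cv2.COLOR_RGB2GRAY).astype(int)
for v in (125,135,148,150,152,154,158,162,166,170,176,180,186,192,196): print(v,'L',g[v,236:266].tolist(),'R',g[v,286:318].tolist())
print(g[120:200,276].tolist())
E
```

```text
[ 0.433  -0.2027  0.1751] [-1.7997e+02 -3.0000e-02  9.0770e+01]
[[277.75345097 146.01837562]
 [372.46784871 145.29975697]]
125 L [79, 78, 71, 60, 58, 58, 55, 54, 57, 60, 61, 68, 80, 97, 122, 150, 166, 168, 149, 118, 94, 85, 84, 84, 84, 88, 102, 127, 148, 155] R [95, 86, 79, 77, 76, 79, 92, 115, 138, 150, 151, 140, 123, 112, 104, 95, 81, 63, 54, 58, 67, 73, 75, 75, 75, 75, 75, 75, 75, 75, 75, 75]
135 L [79, 78, 74, 63, 57, 58, 55, 54, 57, 60, 61, 66, 75, 90, 114, 142, 160, 165, 154, 127, 99, 86, 86, 88, 90, 92, 93, 93, 93, 93] R [84, 84, 82, 81, 79, 83, 97, 126, 152, 162, 157, 141, 123, 112, 103, 93, 78, 60, 54, 61, 69, 73, 75, 74, 74, 75, 75, 75, 75, 76, 84, 107]
148 L [82, 79, 77, 67, 55, 50, 51, 55, 58, 61, 61, 63, 71, 82, 89, 91, 89, 83, 77, 70, 66, 61, 58, 58, 58, 59, 60, 62, 62, 59] R [62, 63, 62, 62, 62, 62, 63, 65, 70, 81, 95, 109, 118, 118, 111, 99, 82, 64, 61, 70, 78, 78, 76, 75, 75, 75, 74, 74, 74, 75, 84, 107]
150 L [83, 79, 78, 67, 55, 49, 51, 56, 59, 61, 61, 64, 72, 81, 88, 91, 89, 84, 77, 72, 68, 61, 54, 49, 48, 49, 53, 57, 56, 52] R [48, 47, 47, 47, 48, 47, 49, 54, 62,
[... 2754 characters left out ...]
123, 137, 144, 146, 146, 138, 119, 91, 76, 74, 79, 88, 100]
196 L [207, 160, 125, 113, 108, 108, 125, 145, 160, 169, 170, 163, 145, 119, 95, 87, 84, 73, 55, 43, 45, 62, 81, 92, 99, 101, 102, 101, 102, 102] R [99, 97, 92, 86, 73, 51, 34, 30, 30, 32, 40, 56, 71, 77, 77, 77, 78, 86, 102, 123, 137, 144, 147, 146, 138, 117, 90, 75, 80, 99, 123, 137]
[102, 101, 101, 101, 101, 101, 102, 101, 101, 101, 99, 93, 88, 89, 91, 93, 94, 109, 137, 154, 152, 139, 118, 100, 91, 86, 80, 71, 57, 50, 48, 47, 48, 50, 57, 73, 87, 92, 94, 94, 93, 94, 94, 93, 94, 93, 93, 94, 93, 94, 94, 93, 93, 95, 94, 94, 94, 94, 94, 95, 94, 95, 95, 95, 100, 119, 139, 155, 158, 153, 143, 131, 117, 106, 101, 100, 100, 101, 100, 101]
```

```bash
python3 - <<'E'
from h import *
c=old("w13.png",[0.433,-.2027,.1751],[-179.97,-.03,90.77]); g=cv2.cvtColor(c["img"],cv2.COLOR_RGB2GRAY).astype(int)
print(ray(c,276,154.7,.0722),[ray(c,276,v,.043)[1].round(4) for v in(137,142,147)])
for u in (262,270,284,288,360,368,376): print(u,g[128:154,u].tolist())
E
```

```text
[ 0.43080296 -0.15897305  0.0722    ] [np.float64(-0.1485), np.float64(-0.1522), np.float64(-0.156)]
262 [102, 102, 100, 96, 91, 90, 92, 93, 96, 110, 137, 153, 151, 139, 120, 100, 91, 87, 80, 71, 60, 54, 53, 53, 53, 54]
270 [101, 101, 101, 99, 95, 93, 93, 93, 94, 109, 137, 153, 151, 139, 119, 100, 91, 86, 80, 69, 57, 50, 48, 48, 48, 49]
284 [101, 101, 98, 92, 86, 82, 83, 87, 93, 110, 138, 155, 152, 138, 119, 102, 95, 90, 82, 72, 59, 50, 47, 47, 48, 55]
288 [80, 80, 79, 79, 79, 79, 81, 82, 89, 108, 138, 155, 152, 139, 127, 126, 126, 118, 104, 85, 62, 49, 47, 48, 47, 50]
360 [157, 157, 158, 158, 157, 157, 156, 157, 156, 156, 156, 156, 157, 156, 154, 147, 131, 106, 81, 65, 55, 51, 50, 51, 49, 50]
368 [158, 159, 165, 175, 181, 182, 183, 182, 177, 167, 161, 159, 157, 157, 155, 148, 131, 107, 83, 66, 57, 53, 52, 52, 52, 51]
376 [184, 185, 185, 186, 185, 185, 185, 185, 185, 185, 185, 184, 184, 184, 181, 170, 151, 123, 92, 74, 75, 80, 82, 84, 87, 88]
```

The foot is within 1 mm of the slot's centre in both axes. Insert.

{"api": "step_arm", "payload": {
  "steps": [0, 0.05, 1.0, 0, 0, 0, -1, 0, 0, 0.8, 0, 0, 0, -1, 0, 0, 0.6, 0, 0, 0, -1, 0, 0, 0.6, 0, 0, 0, -1, 0, 0, 0, 0, 0, 0, -1]
}}

```text
clock: 33.25
tool_pos: [0.433, -0.2023, 0.1441]
tool_rot: [-179.9, -0.1, 90.8]
wrist_force: [-0.5, 1.4, -1.8]
opening: 0.0259
grip_force: 34.7
```

{"api": "step_arm", "payload": {
  "steps": [0, 0, 0.8, 0, 0, 0, -1, 0, 0, 0.8, 0, 0, 0, -1, 0, 0, 0.7, 0, 0, 0, -1, 0, 0, 0.7, 0, 0, 0, -1, 0, 0, 0.2, 0, 0, 0, -1]
}}

```text
clock: 33.75
tool_pos: [0.433, -0.2024, 0.1121]
tool_rot: [-179.9, -0.1, 90.8]
wrist_force: [-0.7, 0.4, -1.7]
opening: 0.0261
grip_force: 34.7
```

{"api": "step_arm", "payload": {
  "steps": [0, 0, 0, 0, 0, 0, -1, 0, 0, 0, 0, 0, 0, -1]
}}

```text
clock: 33.95
tool_pos: [0.4337, -0.2029, 0.1133]
tool_rot: [180.0, 0.0, 90.8]
wrist_force: [-0.3, -0.8, -1.3]
opening: 0.0257
grip_force: 34.7
```

{"api": "step_arm", "payload": {
  "steps": [0, 0, 0.2, 0, 0, 0, -1, 0, 0, 0, 0, 0, 0, 0.14, 0, 0, 0, 0, 0, 0, 0.14, 0, 0, 0, 0, 0, 0, 0.14, 0, 0, 0, 0, 0, 0, 0.14]
}}

```text
clock: 34.45
tool_pos: [0.4337, -0.2029, 0.1114]
tool_rot: [180.0, 0.0, 90.8]
wrist_force: [-0.5, -0.3, 0.1]
opening: 0.0502
grip_force: 0.0
```

{"api": "step_arm", "payload": {
  "steps": [0, 0, -1, 0, 0, 0, 0.14, 0, 0, -2, 0, 0, 0, 0.14, 0, 0, -3, 0, 0, 0, 0.14, 0, 0, -3, 0, 0, 0, 0.6, 0, 0, 0, 0, 0, 0, 0.6]
}}

```text
clock: 34.95
tool_pos: [0.4358, -0.2045, 0.2062]
tool_rot: [179.6, 0.3, 90.8]
wrist_force: [0.1, -0.8, 0.0]
opening: 0.064
grip_force: 0.0
```

{"api": "step_arm", "payload": {
  "steps": [-1.1, 4.1, 0.2, 0, 0, -0.0147, 0.6, -1.2, 4.1, 0.2, 0, 0, -0.0147, 0.6, -1.2, 4.1, 0.2, 0, 0, -0.0147, 0.6, -1.3, 4.1, 0.2, 0, 0, -0.0147, 0.6, -1.4, 4.1, 0.3, 0, 0, -0.0147, 0.6]
}}

```text
clock: 35.45
tool_pos: [0.6425, -0.256, 0.1896]
tool_rot: [-180.0, -0.0, 95.0]
wrist_force: [0.3, -0.6, -0.0]
opening: 0.0703
grip_force: 0.0
```

{"api": "step_arm", "payload": {
  "steps": [0, 0, 0, 0, 0, 0, 0.6, 0, 0, 0, 0, 0, 0, 0.6, 0, 0, 0, 0, 0, 0, 0.6]
}}

```text
clock: 35.75
tool_pos: [0.6401, -0.2555, 0.1899]
tool_rot: [-179.9, -0.0, 95.0]
wrist_force: [-0.5, -0.1, -0.1]
opening: 0.0706
grip_force: 0.0
```

```bash
python3 - <<'E'
from h import *
c=rim("w14.png",(.6434,-.2585))
E
```

```text
[ 0.6401 -0.2555  0.1899] [-1.7994e+02 -4.0000e-02  9.4980e+01]
0.82 (-1.0, -1.5) outer 0.6425345389160297 -0.2600814477898853
```

{"api": "step_arm", "payload": {
  "steps": [-0.5, 0.33, 3, 0, 0, 0, 0.6, 0, 0, 3, 0, 0, 0, 0.6, 0, 0, 1.4, 0, 0, 0, 0.6, 0, 0, 0.6, 0, 0, 0, 0, 0, 0, 0, 0, 0, 0, -1]
}}

```text
clock: 36.35
tool_pos: [0.6445, -0.2605, 0.1103]
tool_rot: [-180.0, -0.0, 95.0]
wrist_force: [-0.4, 0.7, 0.1]
opening: 0.0569
grip_force: 0.0
```

{"api": "step_arm", "payload": {
  "steps": [0, 0, 0, 0, 0, 0, -1, 0, 0, 0, 0, 0, 0, -1, 0, 0, 0, 0, 0, 0, -1, 0, 0, 0, 0, 0, 0, -1, 0, 0, 0, 0, 0, 0, -1]
}}

```text
clock: 36.85
tool_pos: [0.645, -0.2608, 0.1111]
tool_rot: [180.0, 0.0, 95.0]
wrist_force: [-1.3, 0.0, 4.0]
opening: 0.0258
grip_force: 34.6
```

{"api": "step_arm", "payload": {
  "steps": [0, 0, 0, 0, 0, 0, -1, 0, 0, 0, 0, 0, 0, -1, 0, 0, 0, 0, 0, 0, -1]
}}

```text
clock: 37.15
tool_pos: [0.6451, -0.2608, 0.1111]
tool_rot: [180.0, 0.0, 95.0]
wrist_force: [-1.3, -0.1, 5.6]
opening: 0.0256
grip_force: 34.6
```

{"api": "step_arm", "payload": {
  "steps": [0, 0, -2, 0, 0, 0, -1, 0, 0, -3, 0, 0, 0, -1, 0, 0, -3, 0, 0, 0, -1, 0, 0, -3, 0, 0, 0, -1, 0, 0, -2, 0, 0, 0, -1]
}}

```text
clock: 37.65
tool_pos: [0.6453, -0.2607, 0.2421]
tool_rot: [179.9, 0.1, 95.0]
wrist_force: [0.8, -0.8, -2.4]
opening: 0.0259
grip_force: 34.6
```

{"api": "step_arm", "payload": {
  "steps": [-0.34, -4.24, 0, 0, 0, 0.0147, -1, -0.4, -4.24, 0, 0, 0, 0.0147, -1, -0.46, -4.23, 0, 0, 0, 0.0147, -1, -0.52, -4.23, 0, 0, 0, 0.0147, -1, -0.58, -4.22, 0, 0, 0, 0.0147, -1]
}}

```text
clock: 38.15
tool_pos: [0.4331, -0.2954, 0.2395]
tool_rot: [-180.0, -0.0, 90.8]
wrist_force: [-0.1, -1.0, -0.4]
opening: 0.0258
grip_force: 34.8
```

{"api": "step_arm", "payload": {
  "steps": [0, 0, 2.5, 0, 0, 0, -1, 0, 0, 2.5, 0, 0, 0, -1, 0, 0, 1.5, 0, 0, 0, -1, 0, 0, 0, 0, 0, 0, -1, 0, 0, 0, 0, 0, 0, -1]
}}

```text
clock: 38.65
tool_pos: [0.4348, -0.2956, 0.1751]
tool_rot: [-180.0, -0.0, 90.8]
wrist_force: [0.6, 0.2, -1.9]
opening: 0.0257
grip_force: 34.8
```

```bash
python3 - <<'E'
from h import *
s=read_state(); print(s['tool_pos'].round(4),s['tool_rot'].round(2)); c=cam("wrist"); save(c,"w15.png")
g=cv2.cvtColor(c["img"],cv2.COLOR_RGB2GRAY).astype(int)
for v in (145,150,153,162,170,176): print(v,'L',g[v,242:264].tolist(),'R',g[v,286:314].tolist())
print(g[125:170,276].tolist())
o=old("w13.png",[0.433,-.2027,.1751],[-179.97,-.03,90.77])
p=np.array([.4675,-.155]);d=np.array([.0013,-.092])
print(shift(o,p,(.055,.012),c,p+d,.03,.8,.043))
E
```

```text
[ 0.4348 -0.2956  0.1751] [-1.7997e+02 -4.0000e-02  9.0770e+01]
145 L [61, 60, 58, 59, 62, 69, 80, 87, 88, 86, 83, 79, 72, 68, 70, 75, 79, 80, 81, 81, 80, 80] R [99, 99, 99, 99, 99, 98, 98, 95, 94, 99, 111, 121, 124, 118, 106, 89, 70, 60, 59, 64, 67, 67, 67, 68, 68, 68, 68, 68]
150 L [58, 58, 59, 60, 61, 69, 79, 86, 89, 88, 84, 80, 74, 70, 63, 55, 49, 47, 48, 51, 54, 54] R [50, 47, 46, 45, 45, 47, 51, 59, 68, 80, 91, 100, 103, 101, 93, 77, 59, 52, 56, 61, 63, 65, 64, 64, 64, 65, 65, 65]
153 L [59, 59, 59, 60, 62, 71, 81, 86, 88, 87, 82, 79, 76, 77, 78, 78, 79, 79, 77, 76, 76, 77] R [81, 79, 79, 80, 76, 74, 71, 68, 71, 81, 92, 100, 104, 101, 92, 78, 59, 52, 56, 61, 64, 64, 65, 65, 64, 65, 65, 64]
162 L [58, 59, 60, 61, 63, 71, 83, 92, 94, 95, 95, 95, 95, 94, 93, 94, 94, 95, 95, 94, 95, 94] R [94, 93, 95, 94, 93, 93, 91, 88, 88, 90, 93, 95, 96, 97, 92, 77, 59, 53, 58, 62, 64, 64, 65, 64, 65, 65, 65, 65]
170 L [73, 78, 79, 78, 76, 83, 91, 95, 96, 95, 95, 93, 93, 94, 95, 95, 95, 95, 95, 96, 95, 95] R [95, 95, 95, 94, 94, 93, 94, 94, 94, 93, 91, 87, 86, 89, 91, 92, 90, 83, 75, 68, 66, 65, 65, 65, 65, 65, 65, 65]
176 L [127, 128, 117, 106, 99, 97, 97, 96, 94, 92, 92, 93, 95, 96, 95, 96, 96, 96, 95, 96, 95, 96] R [95, 94, 94, 94, 94, 94, 94, 94, 94, 94, 94, 94, 93, 91, 88, 85, 87, 89, 92, 92, 91, 86, 76, 69, 65, 65, 65, 65]
[102, 102, 102, 100, 95, 88, 87, 91, 96, 114, 148, 174, 180, 168, 143, 111, 93, 92, 91, 85, 79, 70, 61, 55, 51, 47, 48, 58, 76, 88, 94, 94, 94, 93, 94, 94, 93, 94, 93, 94, 94, 94, 94, 95, 94]
(0.75, (0.5, 1.0))
```

The rack is unchanged. The foot is centred on the slot to within about 0.3 mm in x and as well aligned in y as the last one. Insert.

{"api": "step_arm", "payload": {
  "steps": [0, -0.03, 1.0, 0, 0, 0, -1, 0, 0, 0.8, 0, 0, 0, -1, 0, 0, 0.6, 0, 0, 0, -1, 0, 0, 0.6, 0, 0, 0, -1, 0, 0, 0, 0, 0, 0, -1]
}}

```text
clock: 39.25
tool_pos: [0.434, -0.2952, 0.144]
tool_rot: [-179.9, -0.1, 90.8]
wrist_force: [-0.8, -0.3, -1.8]
opening: 0.0256
grip_force: 34.8
```

{"api": "step_arm", "payload": {
  "steps": [0, 0, 0.8, 0, 0, 0, -1, 0, 0, 0.8, 0, 0, 0, -1, 0, 0, 0.7, 0, 0, 0, -1, 0, 0, 0.7, 0, 0, 0, -1, 0, 0, 0.3, 0, 0, 0, -1]
}}

```text
clock: 39.75
tool_pos: [0.4342, -0.2953, 0.1111]
tool_rot: [-179.9, -0.1, 90.8]
wrist_force: [-0.3, 0.9, -0.1]
opening: 0.0257
grip_force: 34.8
```

{"api": "step_arm", "payload": {
  "steps": [0, 0, 0.1, 0, 0, 0, -1, 0, 0, 0, 0, 0, 0, -1]
}}

```text
clock: 39.95
tool_pos: [0.4347, -0.2958, 0.1113]
tool_rot: [180.0, 0.0, 90.8]
wrist_force: [-0.1, -0.4, -1.8]
opening: 0.0257
grip_force: 34.8
```

{"api": "step_arm", "payload": {
  "steps": [0, 0, 0, 0, 0, 0, 0.14, 0, 0, 0, 0, 0, 0, 0.14, 0, 0, 0, 0, 0, 0, 0.14, 0, 0, 0, 0, 0, 0, 0.14, 0, 0, -1, 0, 0, 0, 0.14]
}}

```text
clock: 40.45
tool_pos: [0.4338, -0.295, 0.1204]
tool_rot: [-179.9, -0.1, 90.8]
wrist_force: [0.2, -0.8, -0.6]
opening: 0.0507
grip_force: 0.0
```

{"api": "step_arm", "payload": {
  "steps": [0, 0, -2, 0, 0, 0, 0.14, 0, 0, -4, 0, 0, 0, 0.14, 0, 0, -4, 0, 0, 0, 0.14, 0, 0, -4, 0, 0, 0, 0.14, 0, 0, -4, 0, 0, 0, 0.14]
}}

```text
clock: 40.95
tool_pos: [0.4344, -0.2955, 0.3038]
tool_rot: [180.0, 0.0, 90.8]
wrist_force: [0.7, -0.8, -0.3]
opening: 0.0504
grip_force: 0.0
```

{"api": "step_arm", "payload": {
  "steps": [0, 0, -4, 0, 0, 0, 0.14, 0, 0, -4, 0, 0, 0, 0.14, 0, 1, -4, 0, 0, 0, 0.14, 0, 0, 0, 0, 0, 0, 0.14, 0, 0, 0, 0, 0, 0, 0.14]
}}

```text
clock: 41.45
tool_pos: [0.4447, -0.2956, 0.4226]
tool_rot: [179.9, 0.1, 90.8]
wrist_force: [-0.1, -0.0, -0.6]
opening: 0.0501
grip_force: 0.0
```

{"api": "step_arm", "payload": {
  "steps": [0, 0, 0, 0, 0, 0, 0.14, 0, 0, 0, 0, 0, 0, 0.14, 0, 0, 0, 0, 0, 0, 0.14, 0, 0, 0, 0, 0, 0, 0.14, 0, 0, 0, 0, 0, 0, 0.14]
}}

```text
clock: 41.95
tool_pos: [0.4444, -0.2956, 0.4208]
tool_rot: [-180.0, -0.0, 90.8]
wrist_force: [0.2, -0.1, 0.2]
opening: 0.0506
grip_force: 0.0
```

```bash
python3 - <<'E'
from h import *
s=read_state(); print(s['tool_pos'].round(4),s['tool_rot'].round(2)); c=cam("wrist"); save(c,"w16.png"); save(cam("scene"),"s16.png"); save(cam("top"),"t16.png")
y=np.array([-.0139,.092])
w0=np.array([.4310,-.2005]); n0=np.array([.503,-.1995])
pr=proj(c,[[*(w0+k*np.array([-.0013,.092])),.118] for k in(-1,0,1)]+[[*(n0+k*np.array([-.0013,.092])),.107] for k in(-1,0,1)]); print(pr.round())
# pairwise consistency at rim / cap height: middle patch against its neighbours
for nm,a,z,h in(("outer rim",w0,.118,(.022,.012)),("inner cap",n0,.073,(.026,.012)),("fin",n0,.107,(.015,.03))):
    o=np.array([-.0006,.036]) if nm!="fin" else np.zeros(2)
    for k in(-1,1): print(nm,k,shift(c,a+o,h,c,a+o+k*np.array([-.0013,.092]),.012,.8,z))
E
```

```text
[ 0.4444 -0.2956  0.4208] [-1.7997e+02 -3.0000e-02  9.0770e+01]
[[268. 171.]
 [268.  96.]
 [267.  12.]
 [323. 170.]
 [325.  97.]
 [328.  15.]]
outer rim -1 (0.56, (0.0, 0.5))
outer rim 1 (0.0, (-12.0, 12.0))
inner cap -1 (0.67, (-1.0, 0.5))
inner cap 1 (0.6, (-1.0, -8.5))
fin -1 (0.34, (-1.0, 1.0))
fin 1 (0.25, (-10.0, 9.0))
```

{"api": "step_arm", "payload": {
  "steps": [3, 0, 0, 0, 0, 0, 0.14, 3, 0, 0, 0, 0, 0, 0.14, 3, 0, 0, 0, 0, 0, 0.14, 0, 0, 0, 0, 0, 0, 0.14, 0, 0, 0, 0, 0, 0, 0.14]
}}

```text
clock: 42.6
tool_pos: [0.4435, -0.2054, 0.4216]
tool_rot: [180.0, 0.1, 90.8]
wrist_force: [0.2, -0.2, 0.3]
opening: 0.0498
grip_force: 0.0
```

{"api": "step_arm", "payload": {
  "steps": [0, 0, 0, 0, 0, 0, 0.14, 0, 0, 0, 0, 0, 0, 0.14, 0, 0, 0, 0, 0, 0, 0.14]
}}

```text
clock: 42.9
tool_pos: [0.4433, -0.2064, 0.421]
tool_rot: [-180.0, -0.0, 90.7]
wrist_force: [-0.5, 0.9, 0.7]
opening: 0.0503
grip_force: 0.0
```

```bash
python3 - <<'E'
from h import *
s=read_state(); print(s['tool_pos'].round(4)); c=cam("wrist"); save(c,"w17.png")
o=old("w16.png",[.4444,-.2956,.4208],[-179.97,-.03,90.77])
w0=np.array([.4310,-.2005]); n0=np.array([.503,-.1995]); d=np.array([-.0013,.092])
for nm,a,z,h in(("outer rim",w0,.118,(.022,.043)),("inner cap",n0,.073,(.026,.035))):
    for k in(0,1): print(nm,"w16 k",k-1,"-> now k",k,shift(o,a+(k-1)*d,h,c,a+k*d,.012,.8,z))
E
```

```text
[ 0.4433 -0.2064  0.421 ]
outer rim w16 k -1 -> now k 0 (0.84, (0.0, 0.0))
outer rim w16 k 0 -> now k 1 (0.89, (0.0, -0.5))
inner cap w16 k -1 -> now k 0 (0.93, (1.5, -1.5))
inner cap w16 k 0 -> now k 1 (0.85, (-0.5, -1.0))
```

All six parts stand in their slots and match each other to within about 1.5 mm. The handle was still folded down when last seen. Handing in.

```bash
python3 -c "
from cell import bot
print(bot.sign_off())"
```

```text
the job is handed in; nothing more can be done
None
```

The job is handed in: the carrier handle is folded down, and all three inner and three outer filters stand in the narrow and wide rack slots, one to a slot; I did not go near the brush, soap dish or cup.

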